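Free and set the carriage of a bench drill

ROBOT

A 6-joint arm with a two-finger parallel gripper is mounted at the origin on the work surface. World frame = base frame: x ahead of the robot, y to its left, z up, the work surface at z = 0. Lengths are in m, angles in rad, forces in N, time in s.
With the tool pointing down it reaches from about 0.375 to 0.975 m from the base axis. Payload 3.8 kg.
Tool frame: the origin (TCP) lies midway between the tips of the shut fingers; the grasp point (between the pads) lies 19 mm behind it; z points along the fingers, y is the line along which they close (so a half turn about z gives the same grasp; the last joint's range is limited). The gripper opens to 85 mm and grips with 20 to 120 N. Pads are 22 mm wide; open, the fingers measure 114 mm over their backs; the gripper's body (76 mm by 85 mm) begins 54 mm behind the grasp point. The pads swing forward as they close: fully open they stand 13 mm farther back than shut.
Start: joints at [1.272, 0.264, 1.604, -0, 1.274, -0.037], TCP at [0.175, 0.652, 0.231] pointing down, gripper open.
Joint ranges: [-2.63, 2.63], [-0.94, 2.18], [0.31, 2.57], [-1.31, 4.45], [0, 2.66], [-2.55, 2.55]. Speed limits (rad/s): [2.57, 2.57, 3.14, 3.14, 3.14, 3.14].

INTERFACE

Orientations are given as a rotation vector (axis times angle).
In Python, from workcell import * gives the robot as it stands. The module is installed in compiled form; this text tells all that it offers.
- The arm moves only by the tool apply_moves, never from a script. Its arguments are lists of equal length, an entry for each row: "fingers": the opening, from 0 (shut) to 1 (fully open); "travel": the shift along the tool's x, y, z normalised to -1 to 1, where 1 is 0.05 m, a list of three; "rotation": the turn, a rotation vector about the tool's x, y, z normalised to -1 to 1, where 1 is 6 degrees, a list of three. In form: {"fingers": [fingers, ...], "travel": [[dx, dy, dz], ...], "rotation": [[ax, ay, az], ...]}. A call has 1 to 12 rows; each row shifts and turns the commanded pose from where the row before left it, along the tool's axes as they then stand; what a row does not reach is not made up. A row lasts 1/10 s, in which the tool goes at most 50 mm and 8.59 degrees, less where a joint would pass 70% of its speed; a pose out of reach is approached as far as the arm can. A call with a number of a shift or a turn outside -1 to 1 is refused whole. A call with a gripper value outside its range is refused whole. The fingers move at their own pace and stop on an object; "newtons" is the grip in N (left out, the last holds). Time passes only in rows, so rows that do not move let the fingers close. It gives the time, the measured TCP pose, the force, the opening and the grip force at its end, in the units of the state.
- read_state(): the state, without advancing time (a new reading comes with each control period).
- read_camera(name): name is "scene" or "top" or "wrist"; returns a dict with "image" (384x512x3 uint8, red, green, blue), "fx", "fy", "cx", "cy" (pixels), "extrinsics" (4x4, takes a point from world to camera coordinates). Camera axes: x right, y down, z forward; pixel columns grow to the right and rows downward; lengths in m; the calibration is good to about 2 mm. A picture is of the moment at which its call begins. There is no depth.
- finish_job(): hands the job in; it is judged then, once.
Trained networks look in the newest picture that a camera, given by its name, has taken for a name from the list of things; names that differ only in an ending like _2 or _b are one class to them, and where a whole thing is asked for, a point or a joint stands for the part that bears it (a point fixed in the world has none). Each returns a list of dicts, best first, with "p" (0 to 1); they miss things now and then, are a little off and sometimes report something else, mostly with a low value. They report only what shows in the picture. A call takes as long as a camera call. They do not tell look-alikes from the thing itself.
- regions_of(camera, name): "mask" (384x512 bool, what is visible of it) and "bbox" ([left, top, width, height] in pixels, round what is visible of it).
- tip_of(camera, name): "location" ([column, row] in pixels: a listed point, or the origin of a listed thing).
The state is a dict: "time": time; "q": joint angles; "joint_vel": joint speeds; "joint_torque": joint torques, N m; "tool_pos": TCP position; "tcp_rot": TCP orientation; "wrist_force": force on the tool from outside, world axes, zero at the start; "torque": the same for the moment, N m; "width": opening from 0.0 (shut) to 1.0 (fully open); "grip_force": force on a finger pad.
Only numpy, scipy, OpenCV 4.12 (cv2) and the standard library are available. Lean on these libraries where they do the work, as an engineer would, in place of code of your own. Each camera call takes 0.05 s, during which the arm holds its last target. There are 200 camera calls.

TASK

Draw the stop pin out of the slanting bore on the little bench drill and park it upright, well inside the side notch of the pin rest, hanging by its collar. Then slide the carriage by its post towards the spindle until its pointer stands within the broad dark mark, and after that throw the clamp lever fully over, away from you. Leave the loupe and the tweezers where they are.

Things in the scene. Friction and masses are not known exactly. Their poses are not given: they have to be found in the camera images.
- drill: Fixed bench drill. Origin: under its bed, below the seated pin's tip. x across the bed away from the robot, y along it to the spindle, z up. In mm: aluminium bed 20 thick, x -100..115, y -190..210 (x from -20 where y > 80). Blue headstock x 0..110, y 140..200, z to 145; white motor behind to y 289. Chuck 34 diameter on the axis x 55, z 90, y 110..140; thin drill bit to y 88.
- stop_block: Aluminium block 42 x 50 x 40 mm on the near side of the bed, its through bore (16 mm) leaning 35 degrees towards the robot. Origin: centre of the bore at the lower face, 35 mm up the bore from the seated pin's tip; z up the bore, out towards the robot; upper face at z 40 mm; y is the drill's y.
- pin: Steel stop pin, 127 mm long, about 220 g. Origin at its lower tip, z along it to the head. Shank 14 mm diameter for z 0..75 mm, collar 32 mm diameter for z 75..81, dark cylindrical head 22 mm diameter for z 81..127. It starts in the bore, collar on the block's upper face, its tip barring the carriage's way.
- pin_collar (a point): Point on the pin's axis at the collar's underside (z 75 mm of the pin).
- pin_grip (a point): Point on the pin's axis in the middle of its head (z 107 mm of the pin), a good place to grip.
- rest: Pin rest, a fixed bracket 110 mm high: base 100 x 76 x 12 mm, upright at its far (+x) side carrying an 8 mm thick level aluminium plate with a side notch open to the rest's -x. Origin: centre of the base's underside. It stands left or right of the drill, the tool cup on the other side.
- notch (a point): Parking place of the pin's axis: on the notch's centre line, at the plate's upper face, 110 mm above the bench. Axes as the rest's. Notch 20 mm wide; inner end at x +10 mm, parallel sides from there to x -36, then flaring to 33 mm at x -52. The shank hangs in the notch, the collar lies on the plate.
- carriage (a joint): Slide of the carriage along the bed (m): 0 at the loading line, grows towards the spindle; range 0..0.15. The pointer is at the centre of the dark drilling mark at 0.125. Stiff enough to stay put (about 2.5 N).
- post_grip (a point): On the axis of the carriage's upright handle post, 17 mm below its top. Post: black cylinder 24 mm diameter, top 137 mm above the bench, 70 mm long. Vice jaws stand 16 mm from its side towards the spindle, up to 91 mm above the bench, the brass work piece in them to 95 mm. Axes as the drill's.
- pointer (a point): Small steel pointer on the carriage's far edge, beside the scale strip on the bed; axes as the drill's. The carriage is 115 x 90 mm with a small vice on it, the pointer at the middle of its 90 mm length.
- drill_mark (a point): Centre of the dark drilling mark, a 14 mm wide (along y) dark band across the scale strip on the far side of the bed. Axes as the drill's. The loading line is a thin dark line 125 mm from it.
- clamp (a joint): Clamp lever angle (rad): 0 leaning 0.5 rad towards the robot, 1.0 fully thrown, leaning 0.5 rad away. It stays where it is left; about 1 N at the tip.
- clamp_tip (a point): Centre of the clamp lever's black ball (26 mm diameter), 80 mm from the lever's pivot. The pivot lies at x -62, y -155, z 42 mm of the drill and turns about the drill's y; the lever is a 10 mm rod.
- tool_cup: Bystander: fixed cup of pliers, 90 mm diameter, up to 180 mm high with the tools. Origin at its foot.
- loupe: Bystander: loose black loupe, 48 mm diameter, 45 mm high. Origin at its foot.
- tweezers: Bystander: loose steel tweezers, 140 mm long, 7 mm high. Origin at its middle, long axis y.
Mind the look-alikes: they are no part of the job. Leave any brown or red look-alike of the rest alone.

How it is judged:
On the way, in this order (a step that is already met when the one before it is completed fails the run):
1. the stop pin is drawn right out of its bore (z of pin in the frame of stop_block above 0.042 m), for 0.1 s.
2. the pin hangs released and upright in the notch of the rest (x of pin_collar in the frame of notch between -0.02 and 0.007 m and y of pin_collar in the frame of notch between -0.006 and 0.006 m and z of pin_collar in the frame of notch between -0.004 and 0.004 m and angle between pin's own z axis and vertical below 0.14 rad and linear speed of pin below 0.03 m/s and contact force between the fingers and pin below 0.1 N), for 0.3 s.
3. the carriage stands with its pointer within the dark mark, the pin still parked (x of pin_collar in the frame of notch between -0.02 and 0.007 m and y of pin_collar in the frame of notch between -0.006 and 0.006 m and z of pin_collar in the frame of notch between -0.004 and 0.004 m and angle between pin's own z axis and vertical below 0.14 rad and linear speed of pin below 0.03 m/s and y of pointer in the frame of drill_mark between -0.007 and 0.007 m and velocity of joint carriage between -0.01 and 0.01 m/s), for 0.3 s.
4. the clamp lever is thrown fully over (value of joint clamp above 0.85 rad), for 0.2 s.
At the end, for the whole second after the job is handed in: Pin at rest, upright within 8 deg, in the notch: 20 mm short of to 7 mm beyond the parking point, within 6 mm of the centre line, collar within 4 mm of the plate top. Pointer within 7 mm of the dark mark's centre, carriage still. Lever beyond 0.85 of 1.0 rad (x of pin_collar in the frame of notch between -0.02 and 0.007 m and y of pin_collar in the frame of notch between -0.006 and 0.006 m and z of pin_collar in the frame of notch between -0.004 and 0.004 m and angle between pin's own z axis and vertical below 0.14 rad and linear speed of pin below 0.03 m/s and y of pointer in the frame of drill_mark between -0.007 and 0.007 m and value of joint clamp above 0.85 rad and velocity of joint carriage below 0.01 m/s); the robot touches nothing.
It fails at once if loupe: moved by more than 30 mm (distance of loupe from where it was at the start of the episode above 0.03 m).
It fails at once if tweezers: moved by more than 30 mm (distance of tweezers from where it was at the start of the episode above 0.03 m).
It also fails if it takes over 66 s, if anything falls off the work surface, if the arm or the gripper's body presses on something with over 40 N, if the wrist force passes 120 N, or if a joint passes its speed limit or range.

## Working session

There is one attempt and no reset: what is moved stays moved. The work goes in short steps, Python scripts to look and compute and a tool call to move; the robot and the scene stay as the last step left them, time stands still between calls to the robot, and variables do not carry over. Pictures are saved under pics/ and viewed, at most 10 in all, crops included, and the job is handed in when it is done.

Besides the shell and the picture viewer there is one more tool, called after ">>>" as name(argument=value, ...) on one line, values as JSON. apply_moves: Moves the arm, as the interface text tells. Scaled input: -1 to 1 covers 0.05 m each way for a shift and 6 degrees each way for a turn. Its arguments: {"type":"object","properties":{"fingers":{"type":"array","items":{"type":"number"}},"travel":{"type":"array","items":{"type":"array","items":{"type":"number"}}},"rotation":{"type":"array","items":{"type":"array","items":{"type":"number"}}},"newtons":{"type":"number"}},"required":["fingers","travel","rotation"]}

```bash
mkdir -p pics
cat > h.py <<'E'
from workcell import *
import numpy as np, cv2
from scipy.spatial.transform import Rotation as R
def ray(c,uv):
    E=np.array(c["extrinsics"]); Rt=E[:3,:3]; o=-Rt.T@E[:3,3]
    d=Rt.T@np.array([(uv[0]-c["cx"])/c["fx"],(uv[1]-c["cy"])/c["fy"],1]); return o,d/np.linalg.norm(d)
def atz(c,uv,z):
    o,d=ray(c,uv); return o+d*(z-o[2])/d[2]
def tri(c1,u1,c2,u2):
    o1,d1=ray(c1,u1);o2,d2=ray(c2,u2)
    A=np.stack([d1,-d2],1); s=np.linalg.lstsq(A,o2-o1,rcond=None)[0]
    p,q=o1+s[0]*d1,o2+s[1]*d2; return (p+q)/2,np.linalg.norm(p-q)
def proj(c,p):
    E=np.array(c["extrinsics"]); q=E[:3,:3]@np.array(p)+E[:3,3]
    return np.array([c["fx"]*q[0]/q[2]+c["cx"],c["fy"]*q[1]/q[2]+c["cy"]])
def save(c,n): cv2.imwrite("pics/"+n,cv2.cvtColor(np.ascontiguousarray(c["image"]),cv2.COLOR_RGB2BGR))
E
cat > a.py <<'E'
from h import *
C={n:read_camera(n) for n in("scene","top")}
a=C["scene"]["image"];b=C["top"]["image"]
for n in C: print(n,np.round(ray(C[n],(256,192)),3).tolist())
save(C["scene"],"scene.png");save(C["top"],"top.png")
import pickle;pickle.dump(C,open("C.pkl","wb"))
for n in "drill stop_block pin pin_collar pin_grip rest notch post_grip pointer drill_mark clamp_tip tool_cup loupe tweezers".split():
    r={k:[(np.round(t["location"],1).tolist(),round(t["p"],2)) for t in tip_of(k,n)] for k in C}
    print(n,r)
    try: 
        if r["scene"] and r["top"]:
            p,e=tri(C["scene"],r["scene"][0][0],C["top"],r["top"][0][0]); print("   ",p.round(4),round(e,4))
    except Exception as x: print(x)
print(read_state())
E
python3 a.py
```

```text
scene [[0.914, 0.4, 0.955], [-0.403, -0.393, -0.826]]
top [[0.401, -0.015, 1.023], [0.141, 0.015, -0.99]]
drill {'scene': [([219.4, 238.4], 0.94)], 'top': [([260.8, 170.8], 0.65), ([262.0, 181.6], 0.33)]}
    [ 0.6052 -0.0152 -0.0034] 0.0041
stop_block {'scene': [([225.6, 216.5], 0.59), ([235.3, 159.6], 0.54), ([236.8, 190.9], 0.49)], 'top': [([264.9, 176.0], 0.77)]}
    [ 0.5779 -0.0236  0.0599] 0.0001
pin {'scene': [([220.5, 228.6], 0.82), ([232.5, 203.8], 0.65)], 'top': [([264.6, 170.7], 0.77)]}
    [ 0.5974 -0.0228  0.0268] 0.0017
pin_collar {'scene': [([232.4, 204.8], 0.7)], 'top': []}
pin_grip {'scene': [([237.2, 189.9], 0.58)], 'top': [([266.3, 188.3], 0.55), ([190.3, 246.1], 0.26)]}
    [ 0.5371 -0.0261  0.1276] 0.0019
rest {'scene': [([245.8, 115.0], 0.68), ([183.9, 128.7], 0.58), ([147.7, 166.1], 0.57)], 'top': [([395.3, 228.0], 0.95), ([375.2, 163.2], 0.91), ([361.6, 294.6], 0.85)]}
    [ 0.4046 -0.2366  0.1597] 0.1411
notch {'scene': [([173.6, 100.4], 0.9), ([133.9, 139.9], 0.89), ([243.7, 90.9], 0.81)], 'top': [([389.0, 153.3], 0.9), ([408.2, 217.8], 0.78), ([381.3, 290.
[... 1036 characters left out ...]
163 0.1668 0.0138] 0.0095
{'time': 1.5, 'q': array([ 1.27211474e+00,  2.63918714e-01,  1.60401124e+00,  2.32327090e-05,
        1.27369423e+00, -3.68581862e-02]), 'joint_vel': array([ 0.00064581, -0.00016714, -0.00035686,  0.00135066,  0.00066907,
        0.00077958]), 'joint_torque': array([-4.02142241e-04, -5.15055835e+01, -3.67707789e+01, -1.86510971e-05,
        9.56723306e-04, -2.50126512e-06]), 'tool_pos': array([0.1746829 , 0.6519959 , 0.23126102]), 'tcp_rot': array([-4.10104571e-01, -3.11468264e+00,  4.29999427e-05]), 'wrist_force': array([-0.44774457,  0.1161719 ,  0.18870881]), 'torque': array([-0.00192534,  0.00683441, -0.04294184]), 'grip_force': 0.0, 'width': 1.0017462737887979}
```

View pics.

```bash
python3 -c "
import cv2
a=cv2.imread('pics/scene.png');b=cv2.imread('pics/top.png')
cv2.imwrite('pics/s1.png',cv2.resize(a,(800,600),interpolation=cv2.INTER_CUBIC));cv2.imwrite('pics/t1.png',cv2.resize(b,(800,600),interpolation=cv2.INTER_CUBIC))"
```

```text
(no output)
```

View pics/s1.png

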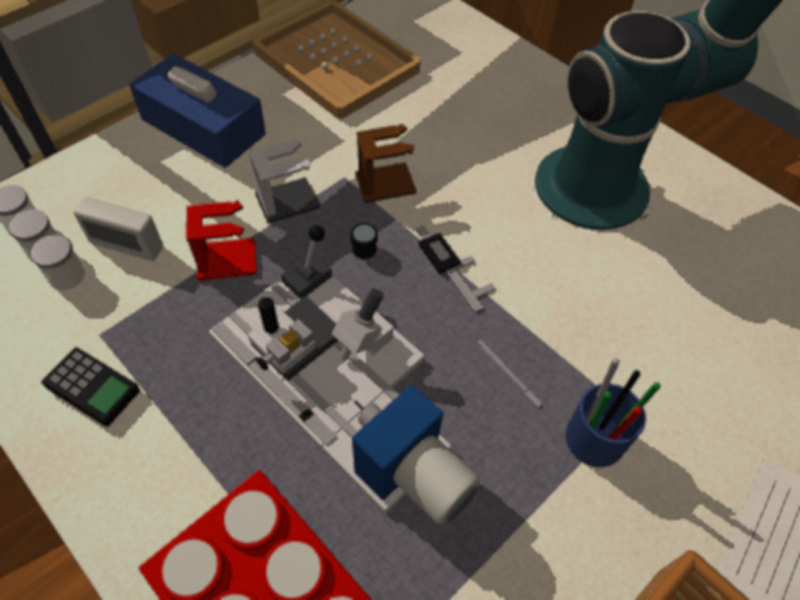

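View pics/t1.png

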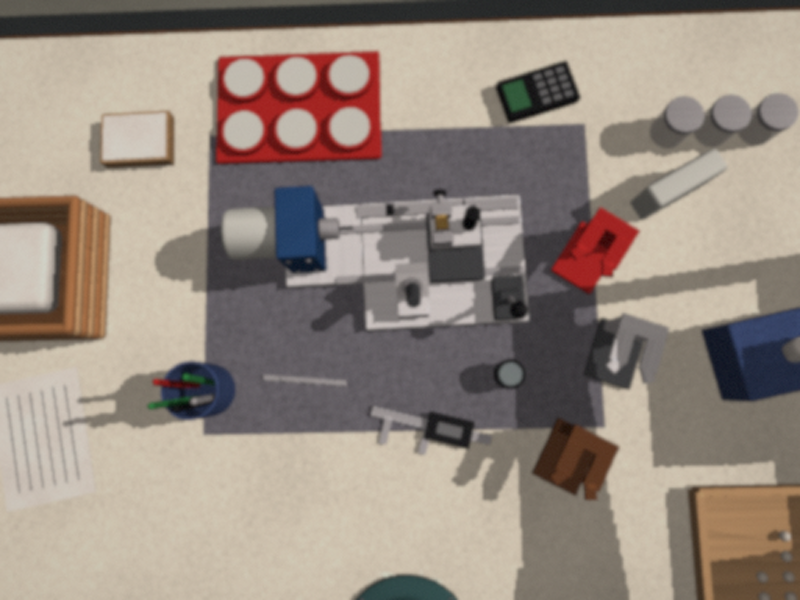

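```bash
cat > b.py <<'E'
from h import *
import pickle;C=pickle.load(open("C.pkl","rb"));s,t=C["scene"],C["top"]
f=lambda n,a,za: print(n,np.round(a,4),za)
f("notch tri",*tri(s,(173.6,100.4),t,(408.2,217.8)))
f("notch s z.11",atz(s,(173.6,100.4),.11),0);f("notch t z.11",atz(t,(408.2,217.8),.11),0)
f("rest s0",atz(s,(183.9,128.7),0),0);f("rest t0",atz(t,(395.3,228),0),0)
f("drill s",atz(s,(219.4,238.4),0),0);f("drill t",atz(t,(260.8,170.8),0),0)
f("clamp tri",*tri(s,(202.5,149.6),t,(333.9,199.6)))
f("mark s",atz(s,(195.9,268.2),.021),0);f("mark t",atz(t,(247.9,133.5),.021),0)
f("post s",atz(s,(169.3,197.1),.12),0);f("post t",atz(t,(301.1,133.6),.12),0)
f("pointer s",atz(s,(167.9,226.7),.025),0);f("pointer t",atz(t,(287.4,130.7),.025),0)
A=cv2.imread("pics/scene.png")[80:150,150:220];B=cv2.imread("pics/top.png")[190:260,365:435]
cv2.imwrite("pics/restcrop.png",np.hstack([cv2.resize(x,(400,400),interpolation=cv2.INTER_CUBIC) for x in(A,B)]))
E
python3 b.py
```

```text
notch tri [ 0.4645 -0.3512  0.1205] 0.010190098754407451
notch s z.11 [ 0.4613 -0.3657  0.11  ] 0
notch t z.11 [ 0.4619 -0.3509  0.11  ] 0
rest s0 [ 0.4502 -0.3546  0.    ] 0
rest t0 [ 0.4437 -0.3565  0.    ] 0
drill s [ 0.6076 -0.0154  0.    ] 0
drill t [ 0.6032 -0.0136  0.    ] 0
clamp tri [ 0.5097 -0.1844  0.106 ] 0.002673544697606939
mark s [0.704  0.0159 0.021 ] 0
mark t [0.7001 0.0179 0.021 ] 0
post s [ 0.6607 -0.1191  0.12  ] 0
post t [ 0.6665 -0.1113  0.12  ] 0
pointer s [ 0.6862 -0.1121  0.025 ] 0
pointer t [ 0.7034 -0.086   0.025 ] 0
```

View pics/restcrop.png

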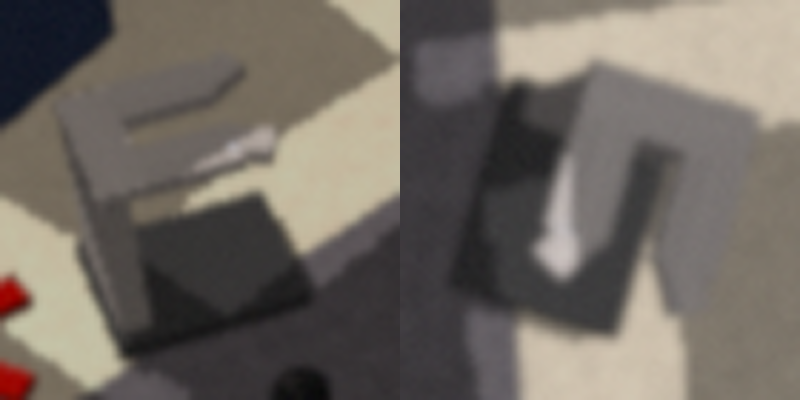

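The three candidates are red at top (381,160), grey at (400,224) and brown at (368,292). The crop shows the grey one: dark base, aluminium plate, and a notch opening towards the robot. It's the true rest, because red and brown are excluded.

```bash
cat >> h.py <<'E'
def ori(yaw,tilt):
    "tool y points horizontally along yaw (rad), tool z leans out by tilt"
    h=np.array([np.cos(yaw),np.sin(yaw),0]);k=np.array([0,0,1.])
    z=np.sin(tilt)*h-np.cos(tilt)*k; y=np.cos(tilt)*h+np.sin(tilt)*k
    return R.from_matrix(np.stack([np.cross(y,z),y,z],1))
def plan(p1,R1,n,p0=None,R0=None,ease=True):
    s=read_state() if p0 is None else None
    p=np.array(s["tool_pos"] if s else p0);r=R.from_rotvec(s["tcp_rot"]) if s else R0
    p0,dv=p.copy(),(r.inv()*R1).as_rotvec();r0=r;T=[];W=[]
    for i in range(1,n+1):
        a=i/n
        tp=p0+a*(np.array(p1)-p0);tr=r0*R.from_rotvec(a*dv)
        t=np.round(r.inv().apply(tp-p)/.05,2);w=np.round((r.inv()*tr).as_rotvec()/np.radians(6),2)
        p=p+r.apply(t*.05);r=r*R.from_rotvec(w*np.radians(6));T.append(t.tolist());W.append(w.tolist())
    print("err",np.round((p-p1)*1e3,2))
    for i in range(0,n,12):print("travel",T[i:i+12],"\nrotation",W[i:i+12])
    return p,r
E
python3 -c "
from h import *
import pickle;C=pickle.load(open('C.pkl','rb'))
t=C['top']
for a,b in(((525,322),(367,328)),((519,197),(360,205))):
  A,B=[atz(t,np.array(x)*.64,.02) for x in(a,b)];print('bed',A.round(3),B.round(3),np.degrees(np.arctan2(*(A-B)[:2][::1])))
A=[atz(t,x,.11).round(4) for x in((399.1,200.9),(427.65,210.1),(410.7,215.7))];print('plate',A,)
plan([.471,-.025,.225],ori(.03,np.radians(35)),20)"
```

```text
bed [ 0.502 -0.204  0.02 ] [0.499 0.056 0.02 ] 179.21069504665647
bed [ 0.714 -0.204  0.02 ] [0.708 0.064 0.02 ] 178.77966459007723
plate [array([ 0.5016, -0.3329,  0.11  ]), array([ 0.4786, -0.3966,  0.11  ]), array([ 0.4666, -0.357 ,  0.11  ])]
err [ 0.13  0.18 -0.04]
travel [[-0.46, -0.58, 0.01], [-0.5, -0.54, -0.0], [-0.53, -0.52, -0.01], [-0.56, -0.48, -0.0], [-0.59, -0.45, -0.01], [-0.61, -0.41, -0.0], [-0.64, -0.37, -0.01], [-0.66, -0.33, 0.0], [-0.68, -0.29, 0.01], [-0.7, -0.24, 0.01], [-0.71, -0.21, 0.02], [-0.72, -0.16, 0.02]] 
rotation [[-0.25, -0.19, 0.59], [-0.25, -0.18, 0.59], [-0.25, -0.19, 0.59], [-0.25, -0.18, 0.59], [-0.25, -0.19, 0.59], [-0.25, -0.19, 0.59], [-0.25, -0.18, 0.59], [-0.25, -0.19, 0.59], [-0.25, -0.19, 0.59], [-0.25, -0.18, 0.6], [-0.25, -0.19, 0.59], [-0.25, -0.18, 0.59]]
travel [[-0.73, -0.11, 0.04], [-0.73, -0.07, 0.05], [-0.74, -0.03, 0.07], [-0.73, 0.02, 0.07], [-0.73, 0.06, 0.1], [-0.73, 0.1, 0.11], [-0.71, 0.14, 0.12], [-0.7, 0.19, 0.15]] 
rotation [[-0.25, -0.19, 0.59], [-0.25, -0.18, 0.59], [-0.26, -0.19, 0.59], [-0.25, -0.19, 0.59], [-0.25, -0.18, 0.59], [-0.25, -0.19, 0.59], [-0.25, -0.19, 0.59], [-0.25, -0.18, 0.59]]
```

>>> apply_moves(fingers=[1,1,1,1,1,1,1,1,1,1,1,1], travel=[[-0.46,-0.58,0.01],[-0.5,-0.54,0],[-0.53,-0.52,-0.01],[-0.56,-0.48,0],[-0.59,-0.45,-0.01],[-0.61,-0.41,0],[-0.64,-0.37,-0.01],[-0.66,-0.33,0],[-0.68,-0.29,0.01],[-0.7,-0.24,0.01],[-0.71,-0.21,0.02],[-0.72,-0.16,0.02]], rotation=[[-0.25,-0.19,0.59],[-0.25,-0.18,0.59],[-0.25,-0.19,0.59],[-0.25,-0.18,0.59],[-0.25,-0.19,0.59],[-0.25,-0.19,0.59],[-0.25,-0.18,0.59],[-0.25,-0.19,0.59],[-0.25,-0.19,0.59],[-0.25,-0.18,0.6],[-0.25,-0.19,0.59],[-0.25,-0.18,0.59]])

```text
time: 2.7
tool_pos: [0.3524, 0.2444, 0.2279]
tcp_rot: [1.384, 2.488, 0.398]
wrist_force: [1.3, 0.4, 0.2]
width: 1.003
grip_force: 0.0
```

>>> apply_moves(fingers=[1,1,1,1,1,1,1,1,1,1], travel=[[-0.73,-0.11,0.04],[-0.73,-0.07,0.05],[-0.74,-0.03,0.07],[-0.73,0.02,0.07],[-0.73,0.06,0.1],[-0.73,0.1,0.11],[-0.71,0.14,0.12],[-0.7,0.19,0.15],[0,0,0],[0,0,0]], rotation=[[-0.25,-0.19,0.59],[-0.25,-0.18,0.59],[-0.26,-0.19,0.59],[-0.25,-0.19,0.59],[-0.25,-0.18,0.59],[-0.25,-0.19,0.59],[-0.25,-0.19,0.59],[-0.25,-0.18,0.59],[0,0,0],[0,0,0]])

```text
time: 3.7
tool_pos: [0.4708, -0.0257, 0.2247]
tcp_rot: [1.85, 1.902, 0.6]
wrist_force: [0.8, -0.3, -0.2]
width: 0.998
grip_force: 0.0
```

```bash
cat > c.py <<'E'
from h import *
import pickle
c=read_camera("wrist");save(c,"w1.png");pickle.dump(c,open("w1.pkl","wb"))
for n in "pin pin_grip pin_collar stop_block drill_mark pointer post_grip".split():
    print(n,[(np.round(t["location"],1).tolist(),round(t["p"],2)) for t in tip_of("wrist",n)])
s=read_state();print(s["time"],s["tool_pos"],s["q"].round(2),s["wrist_force"]);print(R.from_rotvec(s["tcp_rot"]).as_matrix().round(3));print(np.round(c["extrinsics"],3))
u=proj(c,[.54,-.024,.127]);print(u)
E
python3 c.py
```

```text
pin [([252.5, 160.5], 0.83), ([227.3, 322.6], 0.47)]
pin_grip [([253.5, 187.5], 0.72)]
pin_collar [([228.5, 322.0], 0.69)]
stop_block [([254.3, 170.1], 0.67), ([117.4, 289.7], 0.67)]
drill_mark [([311.2, 135.4], 0.93)]
pointer [([310.3, 203.9], 0.59)]
post_grip [([329.5, 242.4], 0.94), ([253.3, 184.7], 0.39)]
4.1 [ 0.47115818 -0.02379443  0.22512897] [-0.2  -0.54  2.44  0.22  0.66 -0.37] [-0.1197624  -0.87970099 -0.36976181]
[[-0.032  0.818  0.574]
 [ 0.999  0.026  0.019]
 [ 0.     0.574 -0.819]]
[[ 0.819  0.023  0.573 -0.513]
 [-0.156 -0.953  0.26   0.022]
 [ 0.552 -0.302 -0.777  0.069]
 [ 0.     0.     0.     1.   ]]
[260.92383825 187.78178418]
```

View pics/w1.png

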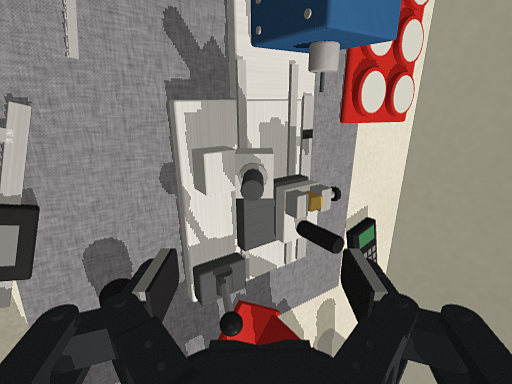

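The wrist view shows the pin head at (253,187), the dark mark at (307,133), the post at (320,237) and the clamp ball at (232,323).

```bash
cat >> h.py <<'E'
def mtri(obs):
    "obs: list of (cam,uv); returns point and pixel residuals"
    A=np.zeros((3,3));b=np.zeros(3)
    for c,u in obs:
        o,d=ray(c,u);M=np.eye(3)-np.outer(d,d);A+=M;b+=M@o
    p=np.linalg.solve(A,b);return p.round(4),[(proj(c,p)-u).round(1).tolist() for c,u in obs]
E
cat > d.py <<'E'
from h import *
import pickle;C=pickle.load(open("C.pkl","rb"));s,t=C["scene"],C["top"];w=pickle.load(open("w1.pkl","rb"))
print("grip",mtri([(s,(237.2,189.9)),(t,(266.3,188.3)),(w,(253.5,187.5))]))
print("grip tw",mtri([(t,(266.3,188.3)),(w,(253.5,187.5))]))
print("mark",mtri([(s,(195.9,268.2)),(t,(247.9,133.5)),(w,(309,134.5))]), atz(w,(309,134.5),.021))
print("post",mtri([(s,(169.3,197.1)),(t,(301.1,133.6)),(w,(329.5,242.4))]))
print("pin tip",mtri([(s,(220.5,228.6)),(t,(264.6,170.7)),(w,(252.5,160.5))]))
print("collar",mtri([(s,(232.4,204.8)),(w,(255,168))]))
print("clamp",mtri([(s,(202.5,149.6)),(t,(333.9,199.6)),(w,(232,323))]))
print("drill",mtri([(s,(219.4,238.4)),(t,(260.8,170.8))]))
for n in("pin","pin_grip"):
  for k,c in(("top",t),("wrist",w)):
    for r in regions_of(k,n)[:2]: print(n,k,r["bbox"],round(r["p"],2))
E
python3 d.py
```

```text
grip (array([ 0.5361, -0.0261,  0.123 ]), [[0.7, 1.0], [0.3, 0.5], [1.7, 2.0]])
grip tw (array([ 0.5379, -0.0257,  0.1174]), [[0.1, 0.0], [0.1, -0.2]])
mark (array([0.7024, 0.0146, 0.0213]), [[0.2, -0.9], [1.2, -0.9], [-0.7, -3.0]]) [0.70475007 0.01000097 0.021     ]
post (array([ 0.662 , -0.1157,  0.1216]), [[0.4, 0.9], [2.0, 1.6], [3.0, -2.1]])
pin tip (array([ 0.5974, -0.0218,  0.0264]), [[-0.1, 0.3], [-0.6, 0.2], [0.2, 1.5]])
collar (array([ 0.5578, -0.0169,  0.0927]), [[1.3, 1.2], [1.3, 3.5]])
clamp (array([ 0.5119, -0.1818,  0.1127]), [[0.3, -0.6], [-0.2, -1.6], [-2.4, 0.3]])
drill (array([ 0.6052, -0.0152, -0.0034]), [[0.8, 0.1], [0.6, -0.5]])
pin top [261.1, 177.8, 9.0, 17.2] 0.59
pin wrist [237.1, 164.5, 31.6, 36.2] 0.93
pin_grip top [259.4, 176.7, 12.2, 19.5] 0.49
pin_grip wrist [239.6, 163.6, 32.9, 39.4] 0.89
```

```bash
python3 -c "
from h import *
plan([.503,-.025,.171],ori(.018,np.radians(35)),3)"
```

```text
err [-0.02 -0.08 -0.02]
travel [[-0.01, -0.03, 0.42], [-0.01, -0.04, 0.41], [-0.01, -0.03, 0.42]] 
rotation [[0.0, -0.02, 0.03], [0.0, -0.03, 0.04], [0.0, -0.02, 0.03]]
```

>>> apply_moves(fingers=[1,1,1,1], travel=[[-0.01,-0.03,0.42],[-0.01,-0.04,0.41],[-0.01,-0.03,0.42],[0,0,0]], rotation=[[0,-0.02,0.03],[0,-0.03,0.04],[0,-0.02,0.03],[0,0,0]])

```text
time: 4.7
tool_pos: [0.5016, -0.025, 0.1676]
tcp_rot: [1.862, 1.894, 0.593]
wrist_force: [-0.3, 0.5, -0.6]
width: 0.997
grip_force: 0.0
```

```bash
cat > c2.py <<'E'
from h import *
import pickle
c=read_camera("wrist");cv2.imwrite("pics/w2.png",cv2.resize(c["image"][:,:,::-1],(800,600)));pickle.dump(c,open("w2.pkl","wb"))
for n in "pin pin_grip pin_collar drill_mark post_grip".split():
    print(n,[(np.round(t["location"],1).tolist(),round(t["p"],2)) for t in tip_of("wrist",n)])
s=read_state();print(s["time"],s["tool_pos"],s["q"].round(2))
# predicted projections for pin hypotheses
for g in([.5365,-.025,.122],[.540,-.024,.127],[.5365,-.025,.128]):
    a=np.array([-.574,-.0103,.819]);print(g,[proj(c,np.array(g)+k*a).round(1).tolist() for k in(.020,0,-.026,-.032)])
E
python3 c2.py
```

```text
pin []
pin_grip [([259.9, 208.8], 0.75)]
pin_collar [([259.8, 191.8], 0.98)]
drill_mark [([322.9, 138.7], 0.74)]
post_grip [([348.9, 267.9], 0.66)]
5.0 [ 0.50349135 -0.02566399  0.1724444 ] [-0.18 -0.39  2.45  0.24  0.49 -0.37]
[0.5365, -0.025, 0.122] [[264.2, 223.6], [264.0, 212.6], [263.7, 201.0], [263.6, 198.6]]
[0.54, -0.024, 0.127] [[272.6, 223.6], [271.6, 212.5], [270.5, 200.8], [270.3, 198.4]]
[0.5365, -0.025, 0.128] [[269.4, 226.6], [268.6, 215.1], [267.9, 203.0], [267.7, 200.5]]
```

View pics/w2.png

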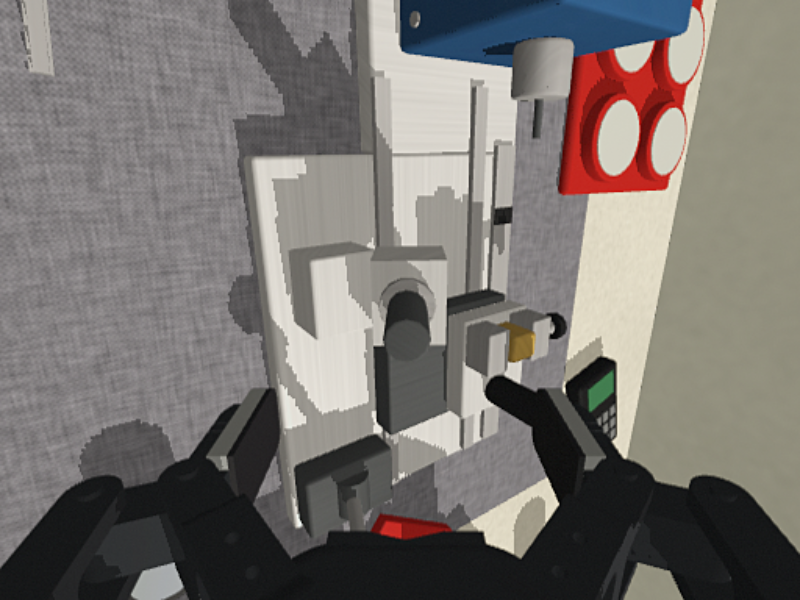

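```bash
cat > e.py <<'E'
from h import *
import pickle
from scipy.optimize import least_squares
C=pickle.load(open("C.pkl","rb"));s,t=C["scene"],C["top"];w1=pickle.load(open("w1.pkl","rb"));w2=pickle.load(open("w2.pkl","rb"))
a=np.array([-.574,-.0103,.819])
obs=[(w2,.020,(259.8,218.2)),(w2,-.029,(261.5,191)),(w2,0,(259.9,208.8)),(w1,0,(253.5,187.5)),(t,0,(266.3,188.3)),(s,0,(237.2,189.9)),(s,-.032,(232.4,204.8))]
f=lambda g:np.concatenate([proj(c,g+k*a)-u for c,k,u in obs])
r=least_squares(f,[.537,-.025,.122],loss="soft_l1");print(r.x.round(4),r.fun.reshape(-1,2).round(1).tolist())
g=r.x
E=np.array(w2["extrinsics"]);q=E[:3,:3]@(g+.02*a)+E[:3,3];print("depth end",q[2],"pred width",w2["fx"]*.022/q[2])
tz=-a
for n,h in(("clamp",0),("post",0)):pass
s_=read_state();Rm=R.from_rotvec(s_["tcp_rot"]);print("grip in tool",(Rm.inv().apply(g-s_["tool_pos"])*1e3).round(1), "tip",(g-.107*a).round(4))
E
python3 e.py
```

```text
[ 0.5383 -0.0243  0.1148] [[0.7, 0.5], [-0.9, 5.5], [0.6, -0.3], [-1.0, -2.1], [-0.5, 0.1], [0.6, 4.0], [-0.3, -0.1]]
depth end 0.2036203716232883 pred width 30.71008773171861
grip in tool [ 0.7 -4.7 67.2] tip [ 0.5997 -0.0232  0.0272]
```

```bash
cat > f.py <<'E'
from h import *
import pickle
from scipy.optimize import minimize
C=pickle.load(open("C.pkl","rb"));s,t=C["scene"],C["top"];w2=pickle.load(open("w2.pkl","rb"))
V=[]
for k,c in(("wrist",w2),("top",t),("scene",s)):
    r=regions_of(k,"pin")
    print(k,[(np.round(x["bbox"]).tolist(),round(x["p"],2),int(x["mask"].sum())) for x in r])
    if r: V.append((k,c,max(r,key=lambda x:x["p"])["mask"]))
pickle.dump(V,open("V.pkl","wb"))
def cyl(g,a,z0,z1,r):
    e=np.cross(a,[0,1,0]);e/=np.linalg.norm(e);f=np.cross(a,e);th=np.linspace(0,2*np.pi,32)
    return np.concatenate([g+a*(z-.107)+r*(np.cos(th)[:,None]*e+np.sin(th)[:,None]*f) for z in(z0,z1)])
def render(c,g,a):
    m=np.zeros((384*4,512*4),np.uint8)
    for q in((.075,.081,.016),(.081,.127,.011)):
        u=np.array([proj(c,p) for p in cyl(g,a,*q)])*4+1.5
        cv2.fillConvexPoly(m,cv2.convexHull(np.round(u).astype(np.int32)),255)
    return cv2.resize(m,(512,384),interpolation=cv2.INTER_AREA)/255.
def cost(x,sel,det=False):
    a=np.array([-np.sin(np.radians(35)),-np.sin(np.radians(35))*.018,np.cos(np.radians(35))])
    v=[]
    for k,c,m in V:
        if k in sel:
            r=render(c,np.array(x),a);v.append(np.minimum(r,m).sum()/np.maximum(r,m).sum())
    return v if det else -np.mean(v)
for sel in(("wrist",),("wrist","top"),("wrist","top","scene")):
    b=min((minimize(cost,x0,args=(sel,),method="Nelder-Mead",options=dict(initial_simplex=np.array(x0)+np.vstack([np.zeros(3),np.eye(3)*.008]),xatol=2e-4)) for x0 in([.538,-.024,.115],[.545,-.028,.108],[.536,-.025,.123])),key=lambda o:o.fun)
    print(sel,b.x.round(4),np.round(cost(b.x,sel,True),3))
E
python3 f.py
```

```text
wrist [([243.0, 178.0, 35.0, 54.0], 0.57, 1506)]
top [([261.0, 178.0, 9.0, 17.0], 0.59, 199)]
scene [([219.0, 186.0, 22.0, 45.0], 0.69, 262), ([135.0, 146.0, 172.0, 187.0], 0.33, 13755)]
('wrist',) [ 0.5418 -0.0255  0.1097] [0.971]
('wrist', 'top') [ 0.5376 -0.0214  0.1161] [0.913 0.92 ]
('wrist', 'top', 'scene') [ 0.5384 -0.0224  0.115 ] [0.935 0.869 0.751]
```

```bash
python3 -c "
from h import *
plan([.5503,-.0238,.0983],ori(.018,np.radians(35)),5)"
```

```text
err [-0.05 -0.01 -0.26]
travel [[0.0, -0.02, 0.35], [0.01, -0.01, 0.35], [0.0, -0.02, 0.35], [0.01, -0.01, 0.35], [0.0, -0.02, 0.35]] 
rotation [[0.0, 0.0, -0.0], [0.01, 0.0, -0.0], [0.0, 0.0, -0.0], [0.01, 0.0, -0.0], [-0.0, 0.0, -0.01]]
```

>>> apply_moves(fingers=[1,1,1,1,1,1], travel=[[0,-0.02,0.35],[0.01,-0.01,0.35],[0,-0.02,0.35],[0.01,-0.01,0.35],[0,-0.02,0.35],[0,0,0]], rotation=[[0,0,0],[0,0,0],[0,0,0],[0,0,0],[0,0,0],[0,0,0]])

```text
time: 5.75
tool_pos: [0.5492, -0.0234, 0.0951]
tcp_rot: [1.861, 1.892, 0.595]
wrist_force: [0.6, -0.9, 0.9]
width: 1.0
grip_force: 0.0
```

>>> apply_moves(fingers=[0.5,0.35,0.3,0.2,0.1,0,0,0], travel=[[0,0,0],[0,0,0],[0,0,0],[0,0,0],[0,0,0],[0,0,0],[0,0,0],[0,0,0]], rotation=[[0,0,0],[0,0,0],[0,0,0],[0,0,0],[0,0,0],[0,0,0],[0,0,0],[0,0,0]], newtons=50)

```text
time: 6.55
tool_pos: [0.5503, -0.0237, 0.0981]
tcp_rot: [1.857, 1.889, 0.598]
wrist_force: [-5.4, -1.6, 5.9]
width: 0.246
grip_force: 48.4
```

>>> apply_moves(fingers=[0,0,0,0,0,0,0], travel=[[0,0,-0.2],[0,0,-0.3],[0,0,-0.3],[0,0,-0.3],[0,0,-0.4],[0,0,-0.4],[0,0,-0.2]], rotation=[[0,0,0],[0,0,0],[0,0,0],[0,0,0],[0,0,0],[0,0,0],[0,0,0]])

```text
time: 7.25
tool_pos: [0.4883, -0.0247, 0.1837]
tcp_rot: [1.858, 1.89, 0.596]
wrist_force: [-0.4, 0.1, -2.4]
width: 0.246
grip_force: 50.0
```

```bash
cat > g.py <<'E'
from h import *
import pickle
c=read_camera("wrist");pickle.dump(c,open("w3.pkl","wb"))
cv2.imwrite("pics/w3.png",c["image"][:,:,::-1])
for n in "pin_grip pin_collar pin notch".split():
    print(n,[(np.round(t["location"],1).tolist(),round(t["p"],2)) for t in tip_of("wrist",n)])
s=read_state();print(s["time"],s["tool_pos"],s["q"].round(2),s["wrist_force"].round(2),s["width"],s["grip_force"])
Rm=R.from_rotvec(s["tcp_rot"])
for k in(0.04,0.012,0.006,-.069): print(k,"on tool axis ->",proj(c,s["tool_pos"]+Rm.apply([0,0,-.018-(-k)-(0)+0]) if 0 else s["tool_pos"]+Rm.apply([0,0,-.018+.0-k+.04-.04])).round(1))
E
python3 g.py
```

```text
pin_grip [([259.5, 272.9], 0.89)]
pin_collar [([257.1, 241.7], 0.66)]
pin [([257.8, 198.0], 0.74)]
notch []
7.5 [ 0.48902131 -0.02459398  0.18181441] [-0.18 -0.44  2.46  0.23  0.53 -0.36] [ 1.36 -1.51 -3.34] 0.24549660933429077 49.99170362949371
0.04 on tool axis -> [260.2 324.1]
0.012 on tool axis -> [260.  279.7]
0.006 on tool axis -> [259.9 272.4]
-0.069 on tool axis -> [259.6 213.9]
```

View pics/w3.png

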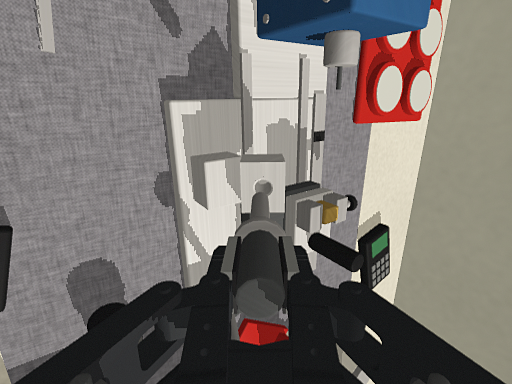

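The wrist view shows the pin out of the bore: head at (260,270), collar at (258,236), tip near (262,196), and the empty bore at (263,187).

```bash
python3 -c "
from h import *
import pickle;c=pickle.load(open('w3.pkl','rb'));s=read_state();Rm=R.from_rotvec(s['tcp_rot'])
for d in(0,.006,.010,.013,.016,.02,.08,.085,.088,.092,.096): print(d,proj(c,s['tool_pos']+Rm.apply([0,0,d])).round(1))
E=np.array(c['extrinsics']);o=-E[:3,:3].T@E[:3,3];print('cam in tool',Rm.inv().apply(o-s['tool_pos']).round(3),Rm.inv().apply(E[2,:3]).round(3))
t=pickle.load(open('C.pkl','rb'))['top'];print('brown',atz(t,(381.3,290.1),.11),atz(t,(361.6,294.6),0))
p,r=plan([.45,-.07,.26],ori(-.1,0),7)
plan([.417,-.339,.26],ori(-.35,0),8,p,r)"
```

```text
0 [259.8 248.1]
0.006 [259.8 243.1]
0.01 [259.8 239.9]
0.013 [259.7 237.6]
0.016 [259.7 235.4]
0.02 [259.7 232.5]
0.08 [259.5 200.6]
0.085 [259.5 198.6]
0.088 [259.5 197.5]
0.092 [259.5 196. ]
0.096 [259.5 194.5]
cam in tool [ 0.082 -0.    -0.145] [-0.318  0.002  0.948]
brown [ 0.30016515 -0.27873565  0.11      ] [ 0.27784906 -0.26046899  0.        ]
err [0.21 0.15 0.03]
travel [[-0.13, 0.03, -0.25], [-0.13, 0.02, -0.25], [-0.13, -0.0, -0.25], [-0.13, -0.03, -0.25], [-0.13, -0.04, -0.24], [-0.14, -0.06, -0.24], [-0.13, -0.08, -0.23]] 
rotation [[0.83, -0.05, 0.15], [0.83, -0.05, 0.16], [0.83, -0.05, 0.15], [0.83, -0.05, 0.16], [0.83, -0.05, 0.15], [0.83, -0.05, 0.16], [0.83, -0.05, 0.15]]
err [ 0.12 -0.05  0.13]
travel [[-0.68, -0.02, 0.0], [-0.68, 0.01, 0.0], [-0.67, 0.03, 0.0], [-0.68, 0.05, 0.0], [-0.67, 0.06, 0.0], [-0.68, 0.09, 0.0], [-0.66, 0.12, 0.0], [-0.67, 0.13, 0.0]] 
rotation [[0.0, 0.0, 0.3], [0.0, 0.0, 0.3], [0.0, 0.0, 0.3], [0.0, 0.0, 0.3], [0.0, 0.0, 0.29], [0.0, 0.0, 0.3], [0.0, 0.0, 0.3], [0.0, 0.0, 0.3]]
```

>>> apply_moves(fingers=[0,0,0,0,0,0,0], travel=[[-0.13,0.03,-0.25],[-0.13,0.02,-0.25],[-0.13,0,-0.25],[-0.13,-0.03,-0.25],[-0.13,-0.04,-0.24],[-0.14,-0.06,-0.24],[-0.13,-0.08,-0.23]], rotation=[[0.83,-0.05,0.15],[0.83,-0.05,0.16],[0.83,-0.05,0.15],[0.83,-0.05,0.16],[0.83,-0.05,0.15],[0.83,-0.05,0.16],[0.83,-0.05,0.15]])

```text
time: 8.2
tool_pos: [0.451, -0.0702, 0.2606]
tcp_rot: [-2.329, -2.106, 0.003]
wrist_force: [0.5, -0.1, -2.4]
width: 0.243
grip_force: 49.9
```

>>> apply_moves(fingers=[0,0,0,0,0,0,0,0,0,0], travel=[[-0.68,-0.02,0],[-0.68,0.01,0],[-0.67,0.03,0],[-0.68,0.05,0],[-0.67,0.06,0],[-0.68,0.09,0],[-0.66,0.12,0],[-0.67,0.13,0],[0,0,0],[0,0,0]], rotation=[[0,0,0.3],[0,0,0.3],[0,0,0.3],[0,0,0.3],[0,0,0.29],[0,0,0.3],[0,0,0.3],[0,0,0.3],[0,0,0],[0,0,0]])

```text
time: 9.2
tool_pos: [0.4175, -0.3396, 0.2594]
tcp_rot: [-2.575, -1.798, -0.002]
wrist_force: [0.5, 0.1, -2.6]
width: 0.245
grip_force: 50.1
```

```bash
sed -i 's/w3/w4/g' g.py; python3 g.py; python3 -c "
import cv2;a=cv2.imread('pics/w4.png');cv2.imwrite('pics/w4b.png',cv2.resize(a,(800,600),interpolation=cv2.INTER_CUBIC))"
```

```text
pin_grip [([261.8, 272.9], 0.59)]
pin_collar [([257.7, 243.4], 0.56)]
pin [([258.3, 198.3], 0.91)]
notch [([299.0, 177.6], 0.8), ([448.9, 97.0], 0.77), ([122.1, 156.2], 0.55), ([255.0, 200.0], 0.54), ([280.9, 162.9], 0.18)]
9.45 [ 0.41790777 -0.33820229  0.2609296 ] [-0.73 -0.02  1.86  0.    1.29 -0.38] [-0.23  0.6  -2.58] 0.24326199330972237 50.054064989089966
0.04 on tool axis -> [261.4 328.3]
0.012 on tool axis -> [261.1 281.7]
0.006 on tool axis -> [261.  274.1]
-0.069 on tool axis -> [260.6 214. ]
```

View pics/w4b.png

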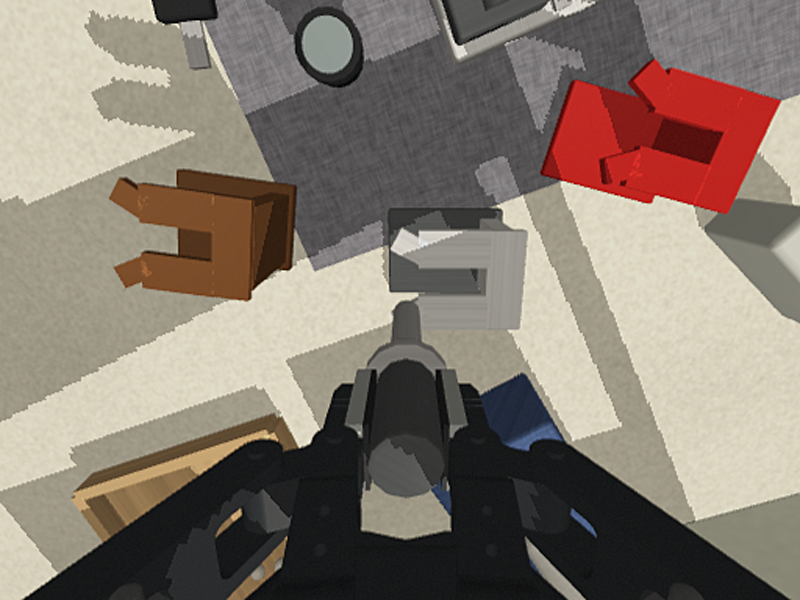

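The wrist view shows the grey rest's notch with its inner end at about (487,281) in the 800-wide picture, sides at rows 268 and 293, and the plate's far edge from (527,231) to (521,328). The pin tip is at (405,310).

Run:
```python
from h import *
import pickle;c=pickle.load(open('w4.pkl','rb'));s=read_state()
k=lambda u,v:atz(c,(u/1.5625,v/1.5625),.11)[:2]
for n,(u,v) in dict(in_up=(487,268),in_lo=(487,293),mid=(487,280.5),side_up=(420,268),edgeU=(527,231),edgeL=(521,328)).items():print(n,k(u,v).round(4))
print("net",atz(c,(299,177.6),.11).round(4))
e=k(527,231)-k(521,328);print("yaw edge",np.degrees(np.arctan2(-e[0],e[1])));e=k(487,268)-k(420,268);print("yaw side",np.degrees(np.arctan2(e[1],e[0])), "w",np.linalg.norm(k(487,268)-k(487,293)))
A=cv2.imread('pics/w4.png')[120:230,230:360];cv2.imwrite('pics/w4c.png',cv2.resize(A,(780,660)[:2],interpolation=cv2.INTER_CUBIC)[:600])
```

```text
in_up [ 0.4714 -0.3504]
in_lo [ 0.4663 -0.3673]
mid [ 0.4689 -0.3588]
side_up [ 0.4289 -0.3348]
edgeU [ 0.5034 -0.3355]
edgeL [ 0.4813 -0.4004]
net [ 0.4569 -0.3521  0.11  ]
yaw edge -18.771976195674103
yaw side -20.196240046081606 w 0.017706162544998648
```

View pics/w4c.png

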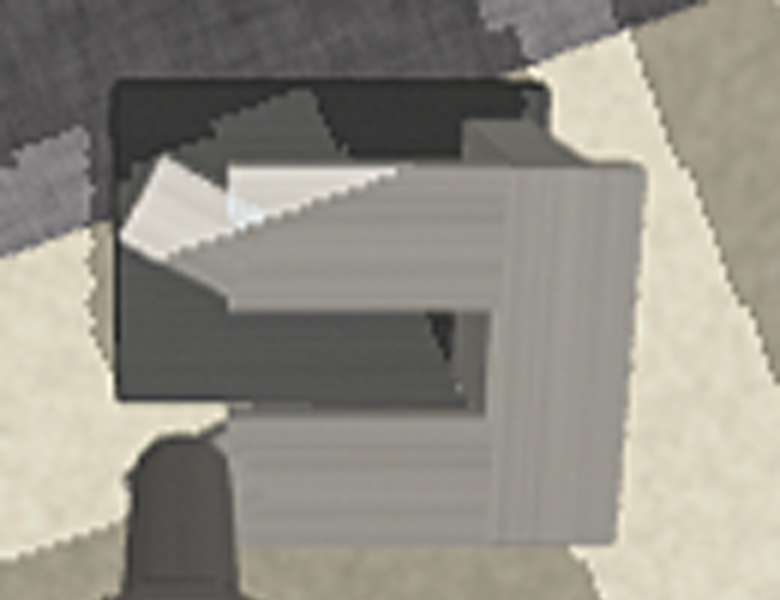

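Run:
```python
from h import *
import pickle;c=pickle.load(open('w4.pkl','rb'))
k=lambda u,v:atz(c,(u/6+230-.4,v/6+120-.4),.11)[:2]
a,b,d,e=k(490,310),k(486,413),k(228,310),k(228,413)
print(a,b,d,e,"w",np.linalg.norm(a-b),np.linalg.norm(d-e),"len",np.linalg.norm(a-d),np.linalg.norm(b-e))
x=((a+b)-(d+e));x/=np.linalg.norm(x);yaw=np.arctan2(x[1],x[0]);print("yaw",np.degrees(yaw))
m=(a+b)/2;mid=(a+b+d+e)/4  # mid at x=-13
P=mid+.013*x;print("park",P,m-.010*x)
yaw=np.radians(-20)
s=read_state();Rm=R.from_rotvec(s["tcp_rot"])
tip=s["tool_pos"]+Rm.apply([0,0,.088]);print("tip axis",tip,"tool x tilt",Rm.as_matrix()[2].round(4),"tip pixel pred",proj(c,tip))
```

```text
[ 0.47110245 -0.34997067] [ 0.46490544 -0.36791425] [ 0.42784753 -0.3340592 ] [ 0.42145941 -0.35193118] w 0.018983542984804317 0.018979345465125343 len 0.04608864177356966 0.04629272782776783
yaw -20.196976144227193
park [ 0.45852935 -0.35545706] [ 0.45861883 -0.35548998]
tip axis [ 0.41806932 -0.33822756  0.17292975] tool x tilt [ 4.0e-04  1.8e-03 -1.0e+00] tip pixel pred [260.49939551 197.35897151]
```

Run:
```python
from h import *
o=ori(-.3525,0)
p,r=plan([.4136,-.3389,.20],o,2)
p,r=plan([.4136,-.3389,.130],o,3,p,r)
p,r=plan([.4539,-.3538,.130],o,5,p,r)
```

```text
err [-0.05  0.18 -0.08]
travel [[-0.02, -0.04, 0.61], [-0.02, -0.04, 0.61]] 
rotation [[0.01, -0.0, 0.02], [0.01, -0.0, 0.02]]
err [-0.06  0.21 -0.08]
travel [[-0.0, 0.0, 0.47], [-0.0, 0.0, 0.46], [-0.0, 0.0, 0.47]] 
rotation [[-0.0, -0.0, -0.0], [-0.0, -0.0, -0.0], [-0.0, -0.0, -0.0]]
err [-0.01  0.26 -0.09]
travel [[-0.0, 0.17, -0.0], [-0.0, 0.17, -0.0], [-0.0, 0.18, -0.0], [-0.0, 0.17, -0.0], [-0.0, 0.17, -0.0]] 
rotation [[-0.0, -0.0, -0.0], [-0.0, -0.0, -0.0], [-0.0, -0.0, -0.0], [-0.0, -0.0, -0.0], [-0.0, -0.0, -0.0]]
```

>>> apply_moves(fingers=[0,0,0,0,0,0], travel=[[-0.02,-0.04,0.61],[-0.02,-0.04,0.61],[0,0,0.47],[0,0,0.46],[0,0,0.47],[0,0,0]], rotation=[[0.01,0,0.02],[0.01,0,0.02],[0,0,0],[0,0,0],[0,0,0],[0,0,0]])

```text
time: 10.05
tool_pos: [0.4112, -0.3368, 0.1267]
tcp_rot: [-2.571, -1.793, 0.002]
wrist_force: [-0.9, 1.3, -2.7]
width: 0.247
grip_force: 50.0
```

>>> apply_moves(fingers=[0,0,0,0,0,0,0], travel=[[0,0.17,0],[0,0.17,0],[0,0.18,0],[0,0.17,0],[0,0.17,0],[0,0,0],[0,0,0]], rotation=[[0,0,0],[0,0,0],[0,0,0],[0,0,0],[0,0,0],[0,0,0],[0,0,0]])

```text
time: 10.75
tool_pos: [0.4537, -0.3546, 0.1301]
tcp_rot: [-2.577, -1.795, 0.0]
wrist_force: [0.3, 0.3, -2.8]
width: 0.243
grip_force: 50.0
```

```bash
sed -i 's/w4/w5/g' g.py; python3 g.py; python3 -c "
import cv2;a=cv2.imread('pics/w5.png');cv2.imwrite('pics/w5b.png',cv2.resize(a[100:350,160:400],(576,600),interpolation=cv2.INTER_CUBIC))"
```

```text
pin_grip [([260.6, 272.8], 0.87)]
pin_collar []
pin [([260.0, 271.1], 0.28)]
notch [([268.3, 232.0], 0.75), ([254.4, 185.1], 0.73)]
11.0 [ 0.45319454 -0.35443369  0.13010721] [-0.71  0.16  1.92  0.    1.06 -0.35] [ 0.91  0.67 -2.7 ] 0.2475389396387579 49.968130588531494
0.04 on tool axis -> [260.6 328.6]
0.012 on tool axis -> [260.3 282.5]
0.006 on tool axis -> [260.3 274.9]
-0.069 on tool axis -> [259.9 215. ]
```

View pics/w5b.png

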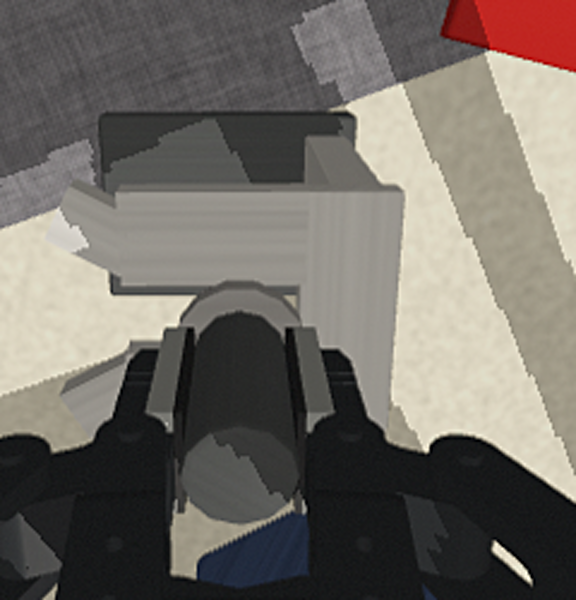

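The wrist view shows the pin standing inside the notch, with its collar above the plate at about crop (240,310), the inner end just beyond it and no side force. Next I lower it onto the plate.

>>> apply_moves(fingers=[0,0,0,0,0], travel=[[0,0,0.04],[0,0,0.04],[0,0,0.02],[0,0,0],[0,0,0]], rotation=[[0,0,0],[0,0,0],[0,0,0],[0,0,0],[0,0,0]])

```text
time: 11.5
tool_pos: [0.4535, -0.3545, 0.1251]
tcp_rot: [-2.578, -1.795, 0.0]
wrist_force: [0.8, -0.3, -2.0]
width: 0.241
grip_force: 50.0
```

>>> apply_moves(fingers=[0,0,0,0], travel=[[0,0,0.02],[0,0,0.01],[0,0,0],[0,0,0]], rotation=[[0,0,0],[0,0,0],[0,0,0],[0,0,0]])

```text
time: 11.9
tool_pos: [0.4536, -0.3546, 0.1237]
tcp_rot: [2.578, 1.795, 0.0]
wrist_force: [0.9, -0.2, -2.5]
width: 0.244
grip_force: 50.0
```

>>> apply_moves(fingers=[0,0,0,0], travel=[[0,0,0.02],[0,0,0.01],[0,0,0],[0,0,0]], rotation=[[0,0,0],[0,0,0],[0,0,0],[0,0,0]])

```text
time: 12.3
tool_pos: [0.4536, -0.3546, 0.1222]
tcp_rot: [-2.578, -1.795, -0.0]
wrist_force: [0.0, 0.7, -2.7]
width: 0.247
grip_force: 50.0
```

>>> apply_moves(fingers=[0,0,0,0], travel=[[0,0,0.02],[0,0,0.01],[0,0,0],[0,0,0]], rotation=[[0,0,0],[0,0,0],[0,0,0],[0,0,0]])

```text
time: 12.7
tool_pos: [0.4536, -0.3546, 0.1207]
tcp_rot: [-2.578, -1.795, -0.0]
wrist_force: [0.8, 0.7, -2.6]
width: 0.245
grip_force: 50.0
```

>>> apply_moves(fingers=[0,0,0,0], travel=[[0,0,0.02],[0,0,0.01],[0,0,0],[0,0,0]], rotation=[[0,0,0],[0,0,0],[0,0,0],[0,0,0]])

```text
time: 13.1
tool_pos: [0.4536, -0.3546, 0.1192]
tcp_rot: [-2.578, -1.795, -0.0]
wrist_force: [-0.2, 0.7, -2.4]
width: 0.244
grip_force: 50.0
```

>>> apply_moves(fingers=[0,0,0,0], travel=[[0,0,0.02],[0,0,0.01],[0,0,0],[0,0,0]], rotation=[[0,0,0],[0,0,0],[0,0,0],[0,0,0]])

```text
time: 13.5
tool_pos: [0.4537, -0.3546, 0.119]
tcp_rot: [2.578, 1.795, 0.0]
wrist_force: [-2.0, 2.6, 6.8]
width: 0.245
grip_force: 50.9
```

>>> apply_moves(fingers=[0.3,0.35,0.4,0.5,0.6,0.7], travel=[[0,0,-0.01],[0,0,0],[0,0,0],[0,0,0],[0,0,0],[0,0,0]], rotation=[[0,0,0],[0,0,0],[0,0,0],[0,0,0],[0,0,0],[0,0,0]])

```text
time: 14.1
tool_pos: [0.4536, -0.3546, 0.1181]
tcp_rot: [-2.578, -1.795, -0.0]
wrist_force: [-0.3, 0.6, -1.0]
width: 0.7
grip_force: 0.0
```

>>> apply_moves(fingers=[0.7,0.7,0.7,0.7,0.7,0.7,0.7], travel=[[0,0,-0.2],[0,0,-0.4],[0,0,-0.6],[0,0,-0.8],[0,0,0],[0,0,0],[0,0,0]], rotation=[[0,0,0],[0,0,0],[0,0,0],[0,0,0],[0,0,0],[0,0,0],[0,0,0]])

```text
time: 14.8
tool_pos: [0.4531, -0.3542, 0.2176]
tcp_rot: [-2.577, -1.795, 0.0]
wrist_force: [0.1, 0.9, 0.3]
width: 0.701
grip_force: 0.0
```

```bash
sed -i 's/w5/w6/g' g.py; python3 g.py; python3 -c "
from h import *
import pickle;c=pickle.load(open('w6.pkl','rb'))
x=np.array([np.cos(-.3525),np.sin(-.3525)]);P=np.array([.4586,-.3555])
for z in(.110,.142,.162):
  print(z,proj(c,[*(P-.005*x),z+0]).round(1))
for r in regions_of('wrist','pin')[:1]: print(r['bbox'],r['p'])
cv2.imwrite('pics/w6b.png',cv2.resize(c['image'][60:310,130:430,::-1],(720,600),interpolation=cv2.INTER_CUBIC))"
```

```text
pin_grip [([260.5, 204.6], 0.82)]
pin_collar [([260.7, 189.9], 0.88)]
pin [([258.2, 171.9], 0.79)]
notch [([432.6, 90.4], 0.86), ([60.5, 162.1], 0.82), ([267.5, 187.5], 0.68)]
15.05 [ 0.45300028 -0.35412146  0.21686993] [-0.71  0.09  1.84  0.    1.22 -0.35] [ 0.36 -0.03 -0.43] 0.702454510714941 0.0
0.04 on tool axis -> [261.9 327. ]
0.012 on tool axis -> [261.3 281.5]
0.006 on tool axis -> [261.2 274. ]
-0.069 on tool axis -> [260.4 214.6]
0.11 [261.2 190.6]
0.142 [261.4 202.6]
0.162 [261.5 211.8]
[247.6, 176.5, 30.2, 48.1] 0.75
```

View pics/w6b.png

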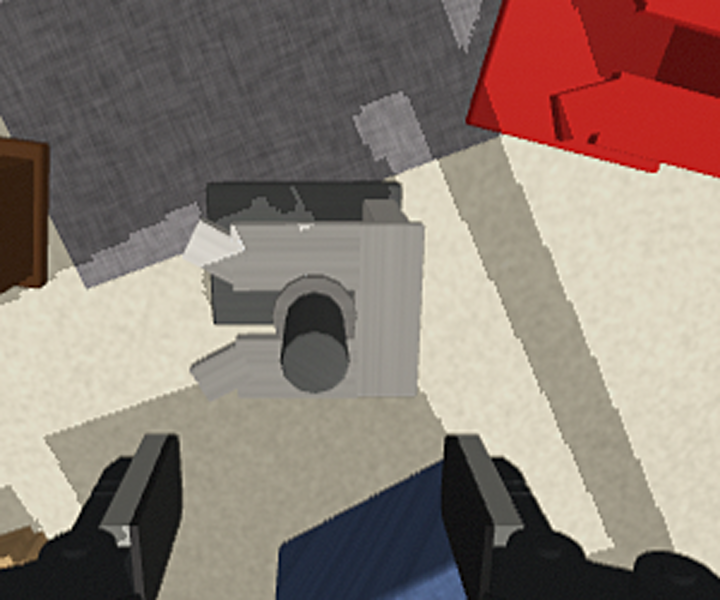

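The wrist view shows the pin upright in the grey rest's notch, collar at crop (314,310), where I predicted it. Next is the carriage post.

Run:
```python
from h import *
plan([.662,-.113,.215],ori(.018,0),9)
```

```text
err [ 0.07 -0.08  0.09]
travel [[0.66, 0.25, 0.0], [0.66, 0.28, 0.01], [0.64, 0.3, 0.0], [0.63, 0.33, 0.01], [0.61, 0.35, 0.0], [0.6, 0.38, 0.01], [0.58, 0.41, 0.0], [0.56, 0.43, 0.01], [0.55, 0.45, 0.0]] 
rotation [[-0.0, -0.0, -0.39], [-0.0, -0.0, -0.4], [-0.01, -0.0, -0.39], [0.0, -0.0, -0.4], [0.0, -0.01, -0.39], [-0.0, 0.0, -0.4], [-0.0, 0.0, -0.39], [-0.0, 0.0, -0.4], [-0.01, 0.0, -0.39]]
```

>>> apply_moves(fingers=[1,1,1,1,1,1,1,1,1,1,1], travel=[[0.66,0.25,0],[0.66,0.28,0.01],[0.64,0.3,0],[0.63,0.33,0.01],[0.61,0.35,0],[0.6,0.38,0.01],[0.58,0.41,0],[0.56,0.43,0.01],[0.55,0.45,0],[0,0,0],[0,0,0]], rotation=[[0,0,-0.39],[0,0,-0.4],[0,0,-0.39],[0,0,-0.4],[0,0,-0.39],[0,0,-0.4],[0,0,-0.39],[0,0,-0.4],[0,0,-0.39],[0,0,0],[0,0,0]])

```text
time: 16.2
tool_pos: [0.6625, -0.1128, 0.2154]
tcp_rot: [-2.2, -2.242, 0.002]
wrist_force: [0.4, -0.4, 0.5]
width: 1.003
grip_force: 0.0
```

```bash
cat > k.py <<'E'
from h import *
import pickle,sys
c=read_camera("wrist");pickle.dump(c,open(sys.argv[1]+".pkl","wb"));save(c,sys.argv[1]+".png")
for n,z in(("post_grip",.12),("drill_mark",.021),("pointer",.025),("clamp_tip",.112)):
    print(n,[(np.round(t["location"],1).tolist(),round(t["p"],2),atz(c,t["location"],z)[:2].round(4).tolist()) for t in tip_of("wrist",n)])
for n in("post_grip",):
    for r in regions_of("wrist",n)[:2]:print(n,np.round(r["bbox"]).tolist(),round(r["p"],2))
s=read_state();print(s["time"],s["tool_pos"].round(4),s["q"].round(2),s["wrist_force"].round(2))
E
python3 k.py w7
```

```text
post_grip [([253.2, 196.8], 0.71, [0.6559, -0.1138]), ([77.1, 208.3], 0.58, [0.4977, -0.1277])]
drill_mark [([297.5, 56.9], 0.68, [0.7, 0.0121])]
pointer [([288.9, 159.0], 0.64, [0.696, -0.0986]), ([208.3, 84.1], 0.47, [0.6036, -0.0172])]
clamp_tip []
post_grip [174.0, 118.0, 137.0, 99.0] 0.92
16.5 [ 0.6619 -0.1145  0.2163] [-0.21  0.27  1.63 -0.    1.25 -0.22] [-0.11  0.14  0.05]
```

Run:
```python
from h import *
plan([.6585,-.1145,.106],ori(.018,0),5)
import pickle;c=pickle.load(open('w7.pkl','rb'))
# dark profile of post near grip
g=cv2.cvtColor(c['image'],cv2.COLOR_RGB2GRAY)
for r in(190,197,204,212,220): print(r,g[r,225:290:3].tolist())
for z in(.12,.137):print(z,[proj(c,[x,-.1145,z]).round(1).tolist() for x in(.656,.662)])
```

```text
err [-0.06 -0.08 -0.16]
travel [[0.0, -0.01, 0.44], [0.0, -0.02, 0.44], [0.0, -0.01, 0.44], [0.0, -0.02, 0.45], [0.0, -0.01, 0.44]] 
rotation [[-0.0, 0.0, -0.0], [-0.0, 0.0, -0.01], [-0.0, 0.0, -0.0], [-0.0, 0.0, -0.0], [-0.0, 0.0, -0.01]]
190 [189, 211, 208, 210, 213, 219, 0, 16, 15, 17, 17, 14, 16, 19, 194, 211, 207, 212, 212, 215, 185, 177]
197 [209, 213, 213, 214, 201, 227, 23, 37, 37, 39, 37, 36, 40, 17, 85, 186, 214, 215, 221, 222, 180, 177]
204 [211, 216, 217, 213, 213, 0, 36, 38, 38, 39, 40, 41, 40, 39, 75, 178, 217, 215, 222, 222, 181, 181]
212 [209, 217, 217, 214, 213, 215, 220, 35, 48, 52, 56, 59, 51, 188, 179, 178, 217, 215, 222, 220, 179, 181]
220 [146, 148, 226, 215, 214, 214, 219, 214, 217, 219, 210, 212, 214, 184, 179, 179, 217, 215, 222, 226, 180, 183]
0.12 [[253.3, 197.5], [260.0, 197.7]]
0.137 [[252.8, 204.3], [260.0, 204.4]]
```

>>> apply_moves(fingers=[1,1,1,1,1,1], travel=[[0,-0.02,0.44],[0,-0.03,0.44],[0,-0.02,0.44],[0,-0.03,0.45],[0,-0.02,0.44],[0,0,0]], rotation=[[0,0,0],[0,0,0],[0,0,0],[0,0,0],[0,0,0],[0,0,0]])

```text
time: 17.1
tool_pos: [0.653, -0.1136, 0.1018]
tcp_rot: [-2.199, -2.235, 0.006]
wrist_force: [-0.8, 1.0, -0.1]
width: 1.001
grip_force: 0.0
```

>>> apply_moves(fingers=[0.5,0.35,0.25,0.2,0.1,0,0], travel=[[0,0,0],[0,0,0],[0,0,0],[0,0,0],[0,0,0],[0,0,0],[0,0,0]], rotation=[[0,0,0],[0,0,0],[0,0,0],[0,0,0],[0,0,0],[0,0,0],[0,0,0]], newtons=25)

```text
time: 17.8
tool_pos: [0.6574, -0.1138, 0.1072]
tcp_rot: [2.2, 2.24, 0.002]
wrist_force: [-1.7, 0.1, 6.3]
width: 0.273
grip_force: 24.7
```

```bash
python3 k.py w8
```

```text
post_grip [([258.3, 264.3], 0.7, [0.6558, -0.1147]), ([137.1, 78.0], 0.31, [0.6031, -0.0247])]
drill_mark [([322.9, 34.1], 0.68, [0.6998, 0.0123])]
pointer [([306.5, 184.4], 0.75, [0.6952, -0.0987])]
clamp_tip [([16.2, 347.8], 0.87, [0.5059, -0.182])]
post_grip [136.0, 122.0, 215.0, 181.0] 0.83
post_grip [1.0, 0.0, 352.0, 372.0] 0.7
18.1 [ 0.6574 -0.1138  0.1073] [-0.21  0.34  1.74 -0.    1.06 -0.23] [-0.73 -0.33  5.48]
```

>>> apply_moves(fingers=[0,0,0,0,0,0,0,0], travel=[[0.2,0,0],[0.4,0,0],[0.4,0,0],[0.4,0,0],[0.4,0,0],[0.2,0,0],[0,0,0],[0,0,0]], rotation=[[0,0,0],[0,0,0],[0,0,0],[0,0,0],[0,0,0],[0,0,0],[0,0,0],[0,0,0]])

```text
time: 18.9
tool_pos: [0.6542, -0.0123, 0.1072]
tcp_rot: [-2.2, -2.241, -0.0]
wrist_force: [-5.8, 2.7, 8.9]
width: 0.275
grip_force: 25.1
```

```bash
python3 k.py w9
python3 - <<'E'
from h import *
import pickle;c=pickle.load(open('w9.pkl','rb'))
g=cv2.cvtColor(c['image'],cv2.COLOR_RGB2GRAY)
u=proj(c,[.700,.012,.021]);print(u)
U,V=np.round(u).astype(int);print("cols",list(range(U-24,U+24,2)))
for r in range(V-22,V+40,2): print(r,g[r,U-24:U+24:2].tolist())
E
```

```text
post_grip [([258.4, 263.3], 0.65, [0.6527, -0.0126])]
drill_mark [([314.2, 173.0], 0.93, [0.6982, 0.0117])]
pointer [([303.9, 183.4], 0.92, [0.6896, 0.0038])]
clamp_tip []
post_grip [139.0, 120.0, 215.0, 183.0] 0.55
19.2 [ 0.6542 -0.0127  0.1072] [-0.06  0.32  1.77  0.    1.05 -0.08] [-5.97  2.12  8.81]
[316.43233452 172.724553  ]
cols [292, 294, 296, 298, 300, 302, 304, 306, 308, 310, 312, 314, 316, 318, 320, 322, 324, 326, 328, 330, 332, 334, 336, 338]
151 [118, 115, 179, 173, 174, 176, 176, 175, 174, 175, 175, 162, 179, 178, 174, 179, 178, 173, 212, 210, 110, 62, 11, 17]
153 [119, 115, 179, 173, 174, 175, 176, 175, 173, 175, 175, 156, 178, 178, 174, 179, 176, 173, 212, 208, 108, 0, 13, 16]
155 [117, 115, 179, 173, 175, 176, 176, 175, 173, 174, 177, 153, 181, 182, 180, 186, 183, 179, 233, 215, 115, 4, 10, 15]
157 [119, 116, 181, 174, 174, 176, 177, 175, 173, 174, 177, 154, 109, 111, 110, 99, 99, 98, 112, 106, 95, 95, 100, 12]
159 [119, 117, 115, 175, 175, 176, 177, 174, 174, 175, 177, 136, 110, 110, 111, 110, 111, 112, 111, 112, 112, 112, 119, 3]
161 [117, 117, 116, 175, 174, 175, 
[... 2455 characters left out ...]
 177, 175, 178, 177, 178, 179, 176, 176, 221, 200, 134, 134, 132, 133, 128]
203 [218, 215, 215, 219, 221, 219, 218, 198, 179, 177, 176, 177, 177, 177, 178, 176, 177, 217, 169, 128, 140, 133, 124, 138]
205 [218, 216, 216, 218, 221, 219, 219, 194, 179, 178, 176, 179, 177, 178, 179, 176, 188, 215, 158, 127, 137, 133, 122, 126]
207 [218, 216, 216, 219, 222, 220, 219, 190, 180, 177, 176, 179, 178, 179, 179, 177, 191, 211, 131, 137, 145, 135, 128, 128]
209 [219, 216, 216, 219, 221, 220, 219, 188, 179, 177, 177, 178, 177, 180, 180, 176, 191, 209, 111, 131, 133, 139, 118, 126]
211 [218, 216, 217, 220, 222, 220, 219, 183, 178, 178, 178, 179, 177, 179, 179, 176, 205, 207, 103, 124, 122, 124, 110, 122]
```

Run:
```python
from h import *
import pickle
a,b=[pickle.load(open(f'w{i}.pkl','rb')) for i in(8,9)]
A,B=[cv2.cvtColor(x['image'],cv2.COLOR_RGB2GRAY).astype(int) for x in(a,b)]
print(list(range(270,345,3)))
for r in range(100,216,3):
    print(r,' '.join(f"{B[r,c]:3d}{'*' if abs(A[r,c]-B[r,c])<14 else ' '}" for c in range(270,345,3)))
for z in(.02,.04):
  for y in(-.06,-.04,-.02,0,.02,.04):print(z,y,[proj(b,[x,y,z]).round().tolist() for x in(.68,.70)])
```

```text
[270, 273, 276, 279, 282, 285, 288, 291, 294, 297, 300, 303, 306, 309, 312, 315, 318, 321, 324, 327, 330, 333, 336, 339, 342]
100 117* 124* 124* 123* 125* 125* 157* 157* 154* 217  216* 222  158  158  159  159  159  160  159  156  220  213* 128* 129* 126*
103 116* 124* 123* 125* 125* 124* 155* 154* 150* 214* 212* 221  182* 176* 176* 176* 175* 175* 180* 176* 181* 208* 138* 125  120*
106 134  122* 124* 124* 126* 126* 149* 149* 144  216* 214* 223  183* 177* 178* 178* 177* 180* 178* 179* 177  212* 139* 138* 136*
109 112* 123* 123* 124* 125* 126*  90   91   93  149  148  148  183* 178* 178* 177* 177* 179* 179* 178* 178  119  120* 120* 121*
112 136  123* 122* 123* 125* 125* 150* 144* 152* 189  184  160  183* 179* 177* 177* 176* 178* 180* 177* 185  189  127* 135* 132*
115 139  122* 121* 124* 124* 124* 153* 150* 156* 228* 212* 130  183* 178* 177* 177* 176* 178* 180* 177* 200  207* 133* 135* 133*
118 140  123* 122* 124* 124* 125* 153* 153* 156* 227* 213* 116  182* 178* 175* 175* 177* 178* 180* 177* 210  207* 132* 132* 143*
121  63   59*  57*  59*  60*  47*  54   53   55  168* 217* 109  182* 17
[... 3872 characters left out ...]
 178* 179* 179* 179* 205  212* 124* 123* 110  126* 130*
214  48* 148* 216* 219* 217* 216* 215* 219* 216* 219* 221* 218* 170* 179* 178* 179* 180* 179* 217  205  131* 124* 113* 127* 129*
0.02 -0.06 [[288.0, 249.0], [310.0, 249.0]]
0.02 -0.04 [[289.0, 229.0], [311.0, 229.0]]
0.02 -0.02 [[290.0, 208.0], [313.0, 208.0]]
0.02 0 [[291.0, 186.0], [315.0, 186.0]]
0.02 0.02 [[293.0, 163.0], [317.0, 163.0]]
0.02 0.04 [[294.0, 138.0], [319.0, 138.0]]
0.04 -0.06 [[290.0, 261.0], [314.0, 261.0]]
0.04 -0.04 [[291.0, 239.0], [316.0, 240.0]]
0.04 -0.02 [[293.0, 217.0], [318.0, 217.0]]
0.04 0 [[294.0, 193.0], [320.0, 194.0]]
0.04 0.02 [[296.0, 168.0], [322.0, 169.0]]
0.04 0.04 [[297.0, 142.0], [324.0, 142.0]]
```

Run:
```python
from h import *
import pickle
c=read_camera("scene");t=read_camera("top");pickle.dump((c,t),open("st.pkl","wb"))
for k,m in(("scene",c),("top",t)):
  for n,z in(("pointer",.025),("drill_mark",.021)):
    print(k,n,[(np.round(q["location"],1).tolist(),round(q["p"],2),atz(m,q["location"],z)[:2].round(4).tolist()) for q in tip_of(k,n)])
g=cv2.cvtColor(c['image'],cv2.COLOR_RGB2GRAY)
for y in(-.03,-.01,0,.011,.02,.04):print(y,proj(c,[.70,y,.021]).round(1),proj(c,[.695,y,.025]).round(1))
# sample the strip along y at several x, each view, via projection
for nm,m in(("scene",c),("top",t)):
  G=cv2.cvtColor(m['image'],cv2.COLOR_RGB2GRAY).astype(np.float32)
  ys=np.arange(-.06,.07,.004);print(nm,(ys*1e3).astype(int).tolist())
  for x in(.688,.692,.696,.700,.704,.708,.712):
    P=np.array([proj(m,[x-.018*y,y,.022]) for y in ys],np.float32)
    print(x,cv2.remap(G,P[None,:,0],P[None,:,1],cv2.INTER_LINEAR)[0].astype(int).tolist())
```

```text
scene pointer [([197.8, 257.2], 0.74, [0.6843, -0.0009]), ([235.3, 162.3], 0.2, [0.4353, -0.1493])]
scene drill_mark [([198.1, 266.3], 0.85, [0.6973, 0.0156]), ([326.5, 239.9], 0.61, [0.4285, 0.1687])]
top pointer [([250.4, 133.8], 0.44, [0.6979, 0.0112])]
top drill_mark [([248.3, 131.4], 0.73, [0.7058, 0.0168])]
-0.03 [184.8 253.7] [186.3 251.6]
-0.01 [190.2 259.5] [191.7 257.4]
0 [192.9 262.4] [194.4 260.3]
0.011 [195.9 265.7] [197.5 263.6]
0.02 [198.4 268.3] [200.  266.2]
0.04 [204.  274.4] [205.6 272.2]
scene [-60, -55, -51, -47, -43, -39, -35, -31, -27, -23, -19, -15, -11, -7, -3, 0, 4, 8, 12, 16, 20, 24, 28, 32, 36, 40, 44, 48, 52, 56, 60, 64, 68]
0.688 [182, 182, 182, 182, 181, 177, 174, 175, 174, 170, 169, 168, 167, 139, 73, 45, 48, 42, 69, 120, 155, 169, 170, 166, 159, 132, 125, 162, 168, 158, 140, 157, 171]
0.692 [151, 153, 152, 152, 151, 149, 150, 149, 148, 147, 147, 147, 147, 127, 56, 21, 18, 14, 12, 48, 121, 142, 144, 141, 131, 130, 137, 142, 143, 141, 138, 125, 127]
0.696 [139, 138, 138, 138, 139, 138, 137, 137, 137, 137, 137, 137, 137, 131, 84, 48, 23, 11, 11, 50, 121,
[... 1247 characters left out ...]
51, 50, 44, 38, 31, 24, 21, 16, 38, 88, 133, 151, 151, 150, 153, 159, 164, 170, 173, 171]
0.7 [173, 167, 133, 76, 39, 37, 51, 67, 83, 91, 98, 101, 87, 80, 80, 79, 71, 57, 45, 34, 24, 26, 62, 126, 164, 171, 171, 170, 170, 171, 176, 175, 171]
0.704 [174, 161, 106, 50, 47, 68, 98, 115, 118, 106, 97, 95, 81, 73, 76, 84, 83, 80, 73, 61, 42, 28, 34, 94, 151, 166, 173, 174, 174, 176, 177, 176, 174]
0.708 [179, 150, 84, 55, 82, 112, 126, 122, 100, 76, 61, 56, 51, 47, 50, 50, 55, 65, 71, 77, 69, 50, 32, 60, 122, 149, 172, 180, 179, 179, 177, 171, 176]
0.712 [163, 130, 77, 85, 115, 120, 102, 79, 62, 50, 43, 40, 36, 35, 35, 33, 38, 39, 48, 64, 73, 69, 49, 47, 91, 126, 153, 162, 158, 158, 153, 143, 145]
```

>>> apply_moves(fingers=[0,0,0,0], travel=[[0.07,0,0],[0.07,0,0],[0,0,0],[0,0,0]], rotation=[[0,0,0],[0,0,0],[0,0,0],[0,0,0]])

```text
time: 19.9
tool_pos: [0.654, -0.0068, 0.1072]
tcp_rot: [-2.201, -2.241, 0.002]
wrist_force: [-5.7, -0.1, 9.1]
width: 0.276
grip_force: 25.1
```

>>> apply_moves(fingers=[0.4,0.7,1,1], travel=[[0,0,0],[0,0,0],[0,0,0],[0,0,0]], rotation=[[0,0,0],[0,0,0],[0,0,0],[0,0,0]])

```text
time: 20.3
tool_pos: [0.6545, -0.0065, 0.1053]
tcp_rot: [-2.201, -2.241, 0.0]
wrist_force: [-0.3, 0.8, 0.1]
width: 0.889
grip_force: 0.0
```

>>> apply_moves(fingers=[1,1,1,1,1,1,1], travel=[[0,0,-0.5],[0,0,-0.8],[0,0.6,-0.4],[0,0.8,0],[0,0.4,0],[0,0,0],[0,0,0]], rotation=[[0,0,0],[0,0,0],[0,0,0],[0,0,0],[0,0,0],[0,0,0],[0,0,0]])

```text
time: 21.0
tool_pos: [0.744, -0.005, 0.1896]
tcp_rot: [-2.201, -2.24, 0.002]
wrist_force: [-0.6, 0.1, 0.3]
width: 0.995
grip_force: 0.0
```

```bash
python3 k.py w10
python3 - <<'E'
from h import *
import pickle;c=pickle.load(open('w10.pkl','rb'))
G=cv2.cvtColor(c['image'],cv2.COLOR_RGB2GRAY).astype(np.float32)
ys=np.arange(-.045,.07,.003);print((ys*1e3).round().astype(int).tolist())
for x in np.arange(.678,.716,.002):
    P=np.array([proj(c,[x-.018*y,y,.021]) for y in ys],np.float32)
    print(x.round(3),cv2.remap(G,P[None,:,0],P[None,:,1],cv2.INTER_LINEAR)[0].astype(int).tolist())
print(proj(c,[.7,.01,.021]))
E
```

```text
post_grip [([145.1, 211.3], 0.73, [0.651, -0.0109])]
drill_mark [([219.6, 162.8], 0.89, [0.6982, 0.008]), ([97.6, 197.2], 0.29, [0.5554, -0.0351])]
pointer [([207.8, 162.0], 0.74, [0.6858, 0.0096])]
clamp_tip []
post_grip [81.0, 116.0, 137.0, 112.0] 0.87
21.3 [ 0.7439 -0.005   0.1909] [-0.04  0.42  1.48  0.    1.25 -0.06] [ 0.54  0.72 -0.85]
[-45, -42, -39, -36, -33, -30, -27, -24, -21, -18, -15, -12, -9, -6, -3, 0, 3, 6, 9, 12, 15, 18, 21, 24, 27, 30, 33, 36, 39, 42, 45, 48, 51, 54, 57, 60, 63, 66, 69]
0.678 [211, 211, 216, 129, 112, 116, 117, 118, 120, 118, 117, 117, 118, 119, 118, 118, 118, 117, 116, 116, 118, 118, 118, 188, 174, 144, 105, 119, 119, 120, 119, 120, 117, 33, 35, 145, 118, 151, 153]
0.68 [214, 214, 215, 215, 139, 97, 103, 88, 82, 83, 81, 90, 87, 76, 73, 70, 77, 95, 144, 70, 58, 59, 68, 189, 175, 144, 102, 71, 62, 57, 26, 45, 50, 39, 39, 148, 112, 151, 151]
0.682 [218, 217, 218, 218, 223, 188, 145, 165, 125, 151, 138, 125, 175, 191, 171, 172, 175, 195, 174, 136, 140, 166, 156, 187, 176, 145, 98, 212, 228, 231, 148, 144, 162, 186, 186, 185, 192, 211, 219]
0.684 [218, 2
[... 2443 characters left out ...]
9, 193, 181, 185, 195, 219, 219, 211, 198, 192, 185, 163, 217, 215]
0.71 [223, 222, 222, 220, 221, 219, 219, 219, 219, 219, 218, 216, 216, 214, 213, 212, 214, 215, 216, 214, 214, 211, 209, 210, 210, 210, 210, 211, 210, 208, 208, 209, 209, 209, 209, 202, 156, 205, 205]
0.712 [198, 196, 195, 196, 197, 199, 202, 200, 199, 196, 194, 192, 190, 188, 190, 194, 196, 197, 194, 191, 187, 181, 179, 178, 178, 181, 184, 185, 185, 175, 170, 169, 164, 165, 167, 161, 104, 155, 152]
0.714 [111, 111, 112, 120, 121, 124, 120, 118, 117, 114, 110, 109, 109, 111, 109, 111, 113, 114, 112, 112, 112, 113, 114, 114, 111, 111, 110, 114, 113, 115, 117, 113, 115, 112, 112, 112, 121, 113, 124]
[221.20276272 161.09548702]
```

Run:
```python
from h import *
plan([.445,-.181,.205],ori(.018,0),9)
```

```text
err [-0.07  0.22 -0.07]
travel [[-0.38, -0.67, -0.03], [-0.38, -0.67, -0.03], [-0.38, -0.67, -0.03], [-0.38, -0.67, -0.04], [-0.38, -0.67, -0.03], [-0.38, -0.68, -0.03], [-0.38, -0.67, -0.03], [-0.38, -0.67, -0.03], [-0.37, -0.67, -0.03]] 
rotation [[-0.0, -0.0, -0.0], [-0.0, -0.0, -0.0], [-0.0, -0.0, -0.0], [-0.0, -0.0, -0.0], [-0.0, -0.0, -0.0], [-0.0, -0.0, -0.0], [-0.0, -0.0, -0.0], [-0.0, -0.0, -0.0], [-0.0, -0.0, -0.0]]
```

>>> apply_moves(fingers=[0,0,0,0,0,0,0,0,0,0,0], travel=[[-0.38,-0.67,-0.03],[-0.38,-0.67,-0.03],[-0.38,-0.67,-0.03],[-0.38,-0.67,-0.04],[-0.38,-0.67,-0.03],[-0.38,-0.68,-0.03],[-0.38,-0.67,-0.03],[-0.38,-0.67,-0.03],[-0.37,-0.67,-0.03],[0,0,0],[0,0,0]], rotation=[[0,0,0],[0,0,0],[0,0,0],[0,0,0],[0,0,0],[0,0,0],[0,0,0],[0,0,0],[0,0,0],[0,0,0],[0,0,0]])

```text
time: 22.4
tool_pos: [0.4453, -0.1811, 0.2053]
tcp_rot: [2.203, 2.238, 0.001]
wrist_force: [0.8, -0.2, -0.7]
width: 0.001
grip_force: 0.0
```

```bash
python3 k.py w11
python3 - <<'E'
from h import *
plan([.445,-.180,.097],ori(.018,0),4)
E
```

```text
post_grip []
drill_mark []
pointer []
clamp_tip [([337.9, 194.6], 0.9, [0.5132, -0.1783])]
post_grip [406.0, 0.0, 105.0, 31.0] 0.83
22.7 [ 0.4464 -0.1803  0.2046] [-0.44 -0.09  2.04  0.    1.19 -0.45] [ 0.23  0.13 -0.7 ]
err [-0.1   0.19  0.13]
travel [[0.0, -0.01, 0.54], [0.0, -0.0, 0.54], [0.0, -0.01, 0.53], [0.01, -0.01, 0.54]] 
rotation [[-0.0, -0.0, 0.0], [-0.0, -0.0, 0.0], [-0.0, -0.0, 0.01], [-0.0, -0.0, -0.0]]
```

>>> apply_moves(fingers=[0,0,0,0,0,0,0,0,0,0], travel=[[0,-0.01,0.54],[0,0,0.54],[0,-0.01,0.53],[0,0,0.54],[0,0.3,0],[0,0.3,0],[0,0.3,0],[0,0.3,0],[0,0.3,0],[0,0,0]], rotation=[[0,0,0],[0,0,0],[0,0,0],[0,0,0],[0,0,0],[0,0,0],[0,0,0],[0,0,0],[0,0,0],[0,0,0]])

```text
time: 23.7
tool_pos: [0.5231, -0.1799, 0.0985]
tcp_rot: [2.198, 2.239, 0.003]
wrist_force: [-0.8, -0.1, 0.3]
width: -0.002
grip_force: 0.0
```

>>> apply_moves(fingers=[0,0,0,0], travel=[[0,0.3,0],[0,0.2,0],[0,0.1,0],[0,0,0]], rotation=[[0,0,0],[0,0,0],[0,0,0],[0,0,0]])

```text
time: 24.1
tool_pos: [0.5504, -0.179, 0.0972]
tcp_rot: [2.201, 2.241, 0.0]
wrist_force: [0.2, -0.3, -0.0]
width: -0.001
grip_force: 0.0
```

```bash
python3 k.py w12 | grep -E "clamp|\]$"
```

```text
post_grip []
drill_mark [([310.6, 263.7], 0.41, [0.5958, -0.2351])]
pointer []
clamp_tip [([313.6, 260.0], 0.57, [0.5773, -0.1756])]
24.4 [ 0.5494 -0.179   0.0974] [-0.36  0.2   1.94  0.    1.   -0.38] [ 0.1   1.09 -0.31]
```

>>> apply_moves(fingers=[0,0,0,0], travel=[[0,0.1,0],[0,0.08,0],[0,0,0],[0,0,0]], rotation=[[0,0,0],[0,0,0],[0,0,0],[0,0,0]])

```text
time: 24.8
tool_pos: [0.5547, -0.1788, 0.0969]
tcp_rot: [-2.196, -2.237, 0.009]
wrist_force: [-11.8, 0.2, 8.6]
width: -0.002
grip_force: 6.4
```

>>> apply_moves(fingers=[0,0,0,0], travel=[[0,0.06,0],[0,0,0],[0,0,0],[0,0,0]], rotation=[[0,0,0],[0,0,0],[0,0,0],[0,0,0]])

```text
time: 25.2
tool_pos: [0.5549, -0.1787, 0.0968]
tcp_rot: [-2.193, -2.234, 0.015]
wrist_force: [-20.3, -1.6, 14.1]
width: -0.002
grip_force: 10.5
```

```bash
python3 k.py w13 | grep -E "clamp|\]$"
```

```text
post_grip []
drill_mark []
pointer []
clamp_tip [([306.7, 260.2], 0.87, [0.5783, -0.175])]
25.5 [ 0.5549 -0.1787  0.0968] [-0.35  0.22  1.92 -0.    1.01 -0.37] [-20.63  -0.61  14.37]
```

>>> apply_moves(fingers=[0,0,0,0,0,0,0], travel=[[0,-0.4,0],[0,-0.8,0],[0,-0.6,-0.4],[0,0,-1],[0,0,-1],[0,0,0],[0,0,0]], rotation=[[0,0,0],[0,0,0],[0,0,0],[0,0,0],[0,0,0],[0,0,0],[0,0,0]])

```text
time: 26.2
tool_pos: [0.4733, -0.181, 0.2197]
tcp_rot: [2.198, 2.237, 0.003]
wrist_force: [0.1, -0.1, 0.3]
width: -0.003
grip_force: 0.0
```

```bash
python3 k.py w14
python3 - <<'E'
from h import *
import pickle
w=pickle.load(open('w14.pkl','rb'));s=read_camera("scene");t=read_camera("top")
O=[]
for k,c in(("wrist",w),("scene",s),("top",t)):
    r=tip_of(k,"clamp_tip");print(k,[(np.round(x["location"],1).tolist(),round(x["p"],2),atz(c,x["location"],.112)[:2].round(3).tolist()) for x in r])
for k,c in(("scene",s),("top",t)):
    for n,z in(("notch",.11),("pin_grip",.142),("loupe",0),("tweezers",.0),("pointer",.025),("drill_mark",.021)):
        print(k,n,[(round(x["p"],2),atz(c,x["location"],z)[:2].round(3).tolist()) for x in tip_of(k,n)])
for nm,c in(("top",t),("scene",s)):
  for th in(0,.3,.6,.85,1.): print(nm,th,proj(c,[.547+.08*np.sin(th-.5),-.179,.042+.08*np.cos(th-.5)]).round(1))
for th in(0.6,.85,1.): print("w",th,proj(w,[.547+.08*np.sin(th-.5),-.179,.042+.08*np.cos(th-.5)]).round(1))
E
```

```text
post_grip []
drill_mark []
pointer []
clamp_tip [([374.6, 189.6], 0.9, [0.5795, -0.1778])]
post_grip [397.0, 1.0, 101.0, 35.0] 0.65
26.5 [ 0.4708 -0.1799  0.2153] [-0.41 -0.05  1.98  0.    1.22 -0.43] [-0.17 -0.04  0.34]
wrist [([374.6, 189.6], 0.9, [0.58, -0.178])]
scene [([178.8, 164.9], 0.49, [0.585, -0.183])]
top [([260.8, 173.2], 0.45, [0.575, -0.014])]
scene notch [(0.91, [0.625, -0.318]), (0.9, [0.298, -0.268]), (0.89, [0.462, -0.351])]
scene pin_grip []
scene loupe [(0.88, [0.422, -0.171]), (0.23, [0.404, 0.317])]
scene tweezers [(0.7, [0.417, 0.161])]
scene pointer [(0.72, [0.47, -0.337])]
scene drill_mark []
top notch [(0.95, [0.469, -0.346]), (0.71, [0.298, -0.267]), (0.55, [0.618, -0.313])]
top pin_grip [(0.36, [0.455, -0.354])]
top loupe [(0.61, [0.426, -0.171])]
top tweezers [(0.65, [0.422, 0.172]), (0.21, [0.404, 0.317])]
top pointer [(0.44, [0.42, -0.174])]
top drill_mark [(0.83, [0.706, 0.019])]
top 0 [332.5 199.4]
top 0.3 [332.7 189.4]
top 0.6 [332.2 179.1]
top 0.85 [331.5 171.3]
top 1.0 [330.9 167.1]
scene 0 [204.6 149.1]
scene 0.3 [197.2 151.8]
scene 0.6 [189.4 156.6]
scene 0.85 [183.2 162.1]
scene 1.0 [179.8 165.8]
w 0.6 [351.2 193.8]
w 0.85 [371.  192.5]
w 1.0 [380.7 191. ]
```

Run:
```python
from h import *
import pickle
for n,u in(("w11",(337.9,194.6)),("w14",(374.6,189.6))):
    c=pickle.load(open(n+'.pkl','rb'));g=cv2.cvtColor(c['image'],cv2.COLOR_RGB2GRAY)
    m=(g<60).astype(np.uint8);k,l,st,ce=cv2.connectedComponentsWithStats(m)
    d=cv2.distanceTransform(m,cv2.DIST_L2,5);U,V=map(int,u);w=d[V-20:V+20,U-20:U+20];i=np.unravel_index(w.argmax(),w.shape)
    q=(U-20+i[1],V-20+i[0]);print(n,q,"r",w.max(),"exp r",c["fx"]*.013/(np.array(c["extrinsics"])@[.55,-.18,.112,1])[2],[ (z,atz(c,q,z)[:2].round(4).tolist()) for z in(.112,.117)])
```

```text
w11 (np.int64(336), np.int64(193)) r 11.587599 exp r 14.7861913233912 [(0.112, [0.5114, -0.1768]), (0.117, [0.51, -0.1752])]
w14 (np.int64(375), np.int64(185)) r 10.5907 exp r 14.014539522641586 [(0.112, [0.5793, -0.1733]), (0.117, [0.5771, -0.1719])]
```

Run:
```python
from h import *
import pickle
from scipy.optimize import minimize
C=pickle.load(open("C.pkl","rb"));s0,t0=C["scene"],C["top"];s=read_camera("scene");t=read_camera("top")
def cen(c,u,lim=60):
    g=cv2.cvtColor(c['image'],cv2.COLOR_RGB2GRAY);U,V=map(int,u)
    a=cv2.resize(g[V-9:V+10,U-9:U+10],None,fx=4,fy=4,interpolation=cv2.INTER_CUBIC)
    m=(a<lim).astype(np.uint8);m=cv2.morphologyEx(m,cv2.MORPH_OPEN,cv2.getStructuringElement(2,(21,21)));ys,xs=np.nonzero(m)
    return (U-9+xs.mean()/4-.375,V-9+ys.mean()/4-.375,m.sum()/16) if len(xs) else None
print("scene",cen(s0,(202.5,149.6)),cen(s,(178.8,164.9)))
print("top",cen(t0,(333.9,199.6)),cen(t,(331,167)))
print("r px exp scene",s["fx"]*.013/(np.array(s["extrinsics"])@[.55,-.18,.112,1])[2])
g=cv2.cvtColor(t['image'],cv2.COLOR_RGB2GRAY)
for r in range(156,184,2):print(r,g[r,318:346:2].tolist())
```

```text
scene (np.float64(202.14817760407198), np.float64(148.63549809125612), np.float64(343.8125)) (np.float64(179.40949851496458), np.float64(162.3162268677176), np.float64(273.5625))
top (np.float64(329.78591532060693), np.float64(197.25177435144394), np.float64(127.6875)) (np.float64(328.32770890725436), np.float64(169.51388888888889), np.float64(68.0625))
r px exp scene 5.367276852162179
156 [205, 207, 206, 202, 167, 134, 130, 129, 106, 65, 66, 67, 66, 61]
158 [209, 209, 207, 188, 143, 132, 130, 130, 111, 68, 68, 67, 66, 66]
160 [207, 206, 198, 154, 131, 131, 130, 129, 114, 70, 68, 65, 68, 62]
162 [205, 202, 178, 135, 129, 127, 126, 131, 117, 75, 67, 67, 66, 62]
164 [206, 197, 152, 126, 110, 88, 88, 109, 118, 79, 64, 65, 67, 56]
166 [199, 165, 132, 98, 45, 29, 31, 60, 129, 102, 62, 63, 65, 48]
168 [168, 135, 125, 69, 17, 24, 28, 47, 128, 114, 66, 66, 61, 34]
170 [149, 129, 113, 58, 19, 20, 27, 38, 120, 117, 67, 64, 54, 26]
172 [145, 112, 99, 65, 20, 19, 19, 56, 133, 115, 65, 63, 46, 22]
174 [112, 100, 99, 91, 58, 43, 68, 104, 137, 106, 64, 67, 46, 16]
176 [95, 86, 92, 86, 72, 84, 97, 94, 112, 103, 71, 80, 42, 16]
178 [69, 69, 69, 68, 69, 92, 80, 68, 97, 105, 84, 89, 38, 20]
180 [65, 64, 66, 67, 70, 93, 76, 64, 87, 106, 97, 90, 37, 18]
182 [64, 63, 65, 65, 74, 95, 71, 64, 82, 106, 100, 86, 36, 21]
```

Run:
```python
from h import *
import pickle
from scipy.optimize import least_squares
C=pickle.load(open("C.pkl","rb"));t0=C["top"]
g=cv2.cvtColor(t0['image'],cv2.COLOR_RGB2GRAY)
for r in range(186,210,1):print(r,g[r,318:346:2].tolist())
g=cv2.cvtColor(C["scene"]['image'],cv2.COLOR_RGB2GRAY)
print("scene0")
for r in range(140,160,1):print(r,g[r,192:214:2].tolist())
g=cv2.cvtColor(read_camera("scene")['image'],cv2.COLOR_RGB2GRAY)
print("scene now")
for r in range(154,176,1):print(r,g[r,168:192:2].tolist())
```

```text
186 [48, 47, 53, 55, 53, 55, 55, 59, 74, 104, 94, 98, 96, 94]
187 [42, 46, 56, 59, 59, 57, 58, 61, 72, 104, 96, 96, 93, 93]
188 [39, 46, 60, 58, 63, 62, 60, 58, 72, 104, 92, 90, 88, 86]
189 [39, 46, 57, 59, 70, 69, 60, 59, 70, 105, 86, 74, 75, 74]
190 [36, 45, 56, 56, 71, 78, 60, 56, 69, 105, 78, 63, 62, 64]
191 [36, 43, 47, 47, 68, 79, 58, 52, 65, 102, 76, 61, 59, 60]
192 [38, 38, 37, 39, 61, 73, 52, 40, 58, 97, 75, 61, 62, 59]
193 [39, 35, 33, 38, 53, 55, 38, 24, 47, 91, 74, 62, 61, 60]
194 [38, 34, 39, 41, 48, 35, 23, 21, 36, 83, 74, 63, 62, 57]
195 [41, 46, 52, 51, 45, 23, 18, 23, 33, 68, 71, 62, 61, 55]
196 [50, 54, 59, 59, 43, 16, 19, 26, 31, 54, 68, 60, 59, 57]
197 [57, 60, 60, 60, 40, 15, 16, 24, 34, 46, 65, 60, 61, 58]
198 [57, 61, 62, 59, 38, 8, 18, 27, 30, 45, 67, 60, 60, 59]
199 [56, 60, 61, 60, 40, 17, 18, 22, 29, 49, 73, 59, 60, 58]
200 [57, 61, 61, 60, 44, 16, 17, 20, 22, 64, 86, 61, 61, 59]
201 [59, 59, 61, 61, 51, 21, 13, 14, 29, 92, 104, 63, 60, 59]
202 [54, 60, 59, 57, 54, 34, 21, 28, 59, 125, 119, 63, 60, 58]
203 [52, 56, 57, 57, 58, 49, 49, 66, 100, 154, 124, 62,
[... 1831 characters left out ...]
5, 21, 49, 54, 55]
163 [75, 62, 56, 56, 39, 29, 23, 19, 17, 39, 53, 52]
164 [86, 79, 58, 54, 33, 24, 22, 15, 6, 29, 53, 51]
165 [87, 88, 67, 54, 31, 18, 18, 14, 12, 32, 56, 53]
166 [88, 91, 78, 56, 31, 16, 17, 9, 9, 38, 60, 54]
167 [89, 89, 84, 67, 36, 13, 11, 12, 8, 36, 59, 54]
168 [86, 89, 90, 83, 52, 16, 7, 4, 6, 41, 56, 59]
169 [83, 90, 93, 93, 77, 34, 10, 10, 20, 47, 55, 58]
170 [82, 89, 93, 94, 90, 66, 30, 28, 35, 50, 53, 57]
171 [79, 88, 91, 90, 90, 85, 62, 45, 51, 49, 50, 55]
172 [76, 90, 88, 86, 89, 91, 80, 57, 56, 52, 50, 50]
173 [83, 90, 91, 86, 88, 90, 86, 66, 55, 53, 50, 46]
174 [86, 92, 92, 88, 85, 88, 82, 62, 54, 54, 54, 48]
175 [86, 92, 93, 90, 85, 88, 70, 56, 55, 55, 55, 52]
```

```bash
python3 -c "
from workcell import *
print(finish_job())"
```

```text
the job is handed in; nothing more can be done
None
```

I handed the job in; the hand-in gave no verdict. By my measurements, the pin hangs upright in the grey rest's notch, the pointer stands about 1 mm from the dark mark's centre, and I pushed the lever until it stopped hard at about 20 N. The camera estimates of the lever's angle ranged from about 0.83 to 0.97 rad against the required 0.85, so I went by the hard stop there.

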